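# Load the slanted burn-in rack

### The arm

A 6-joint arm with a two-finger parallel gripper is mounted at the origin on the work surface. World frame = base frame: x ahead of the robot, y to its left, z up, the work surface at z = 0. Lengths are in m, angles in rad, forces in N, time in s.
With the tool pointing down it reaches from about 0.425 to 0.95 m from the base axis. Payload 3.5 kg.
Tool frame: the origin (TCP) lies at the very end of the fingers, on their centre line; the grasp point (between the pads) lies 19 mm behind it; z points along the fingers, y is the direction in which the jaws open and shut (so a half turn about z gives the same grasp; the last joint's range is limited). The gripper opens to 85 mm and grips with 20 to 120 N. Pads are 22 mm wide; open, the fingers measure 114 mm over their backs; the gripper's body (76 mm by 85 mm) begins 54 mm behind the grasp point. The pads swing forward as they close: fully open they stand 13 mm farther back than shut.
Start: joints at [-1.258, 0.286, 1.577, -0, 1.279, -0.15], TCP at [0.301, -0.604, 0.231] pointing down, gripper open.
Joint ranges: [-2.77, 2.77], [-0.9, 2.22], [0.21, 2.48], [-1.53, 4.67], [0.24, 2.81], [-2.84, 2.84]. Speed limits (rad/s): [2.79, 2.79, 3.14, 3.14, 3.14, 3.14].

### API

Orientations are given as a unit quaternion [x, y, z, w].
In Python, from plant import ctrl, eyes, ticket gives the robot as it stands.
- The arm moves only by the tool send_rows, never from a script. Its arguments are lists of equal length, an entry for each row: "translation": the shift along the tool's x, y, z in units of 30 mm (1.0 is 30 mm), a list of three; "rotation": the turn, a rotation vector about the tool's x, y, z in units of 5 degrees (1.0 is 5 degrees), a list of three; "grip": the finger opening in mm, from 0 to 85.4. A call has 1 to 5 rows; each row shifts and turns the commanded pose from where the row before left it, along the tool's axes as they then stand; what a row does not reach is not made up. A row lasts 1/8 s, in which the tool goes at most 62.5 mm and 10.7 degrees, less where a joint would pass 70% of its speed; a pose out of reach is approached as far as the arm can. A call is refused whole if a number of a shift passes 1 or a number of a turn 1, either way. A call with a gripper value outside its range is refused whole. The fingers move at their own pace and stop on an object; "squeeze" is the grip in N (left out, the last holds). Time passes only in rows, so rows that do not move let the fingers close. It gives the time, the measured TCP pose, the force and the opening at its end, in the units of the state.
- ctrl.get_state(): the state, without advancing time (a new reading comes with each control period).
- eyes.read_camera(name): name is "scene" or "top" or "wrist"; returns a dict with "image" (420x560x3 uint8, blue, green, red), "mtx" (3x3 intrinsics, pixels), "xyz" and "orientation" of the camera in the world; the wrist camera has in their place "hand_eye" (4x4, takes a point from camera to tool coordinates, whose origin is the TCP and whose axes are the flange's). Camera axes: x right, y down, z forward; pixel columns grow to the right and rows downward; lengths in m; the calibration is good to about 2 mm. The wrist camera is an equidistant fisheye: a pixel r from the principal point sees the ray r / f radians off the axis. A picture is of the moment at which its call begins: read the wrist's pose just before it. There is no depth.
- ticket.sign_off(): hands the job in, once; it reports no verdict.
The state is a dict: "time": time; "qpos": joint angles; "dq": joint speeds; "joint_efforts": joint torques, N m; "eef_pos": TCP position; "tcp_rot": TCP orientation; "contact_force": force on the tool from outside, world axes, zero at the start; "wrist_torque": the same for the moment, N m; "opening": opening from 0.0 (shut) to 1.0 (fully open).
Only numpy, scipy, OpenCV 4.12 (cv2) and the standard library are available. Lean on these libraries where they do the work, as an engineer would, in place of code of your own. Each camera call takes 0.05 s, during which the arm holds its last target. There are 200 camera calls.

### The job

First switch the red supply lever off (over towards the robot). Then load every aluminium module on the bench into the slanted burn-in rack, one per bay in any bays: lay it on the slippery deck with its orange-striped end up the slope so that it slides fully home against the front lip and the bay's right-hand wall, then turn its wing knob a quarter turn clockwise so that the hidden tongue locks under the yellow lip. When all are locked, set the timer dial to the yellow mark with three dots, and only then throw the supply lever back on (away from the robot). Leave the other things on the bench where they are.

Things in the scene. Friction and masses are not known exactly. Their poses are not given: they have to be found in the camera images.
- m1_mid (a point): centre (half-way up) of a flat aluminium module, 100 (own x) x 80 (own y) x 26 mm high, 0.26 to 0.42 kg, green label on top, orange stripe across its +x end, lying flat, z up. Carry it by the black wing knob mid-top: wing 52 mm long, 14 thick, its sides free from 20 to 53 mm above this point (grip best 38 mm above it). None if absent (2 or 3 modules are there) or held.
- m1_stripe (a point): middle of the orange-striped end face (+x end) of the green-labelled module, 50 mm from its centre along its x. This end must point up the slope of the rack.
- m1_knob (a joint): turn of that module's wing knob, rad, clockwise from above, stops at 0 and 1.6, starts at 0 to 0.3. At 0 the wing lies along the module's x and the hidden tongue, inside the case, points to the striped end; near 1.57 the wing lies across and the tongue sticks 9 mm out of the module's -y side. 0.03 N m turns it; it stays where left.
- m2_mid (a point): centre (half-way up) of a flat aluminium module, 100 (own x) x 80 (own y) x 26 mm high, 0.26 to 0.42 kg, grey label on top, orange stripe across its +x end, lying flat, z up. Carry it by the black wing knob mid-top: wing 52 mm long, 14 thick, its sides free from 20 to 53 mm above this point (grip best 38 mm above it). None if absent (2 or 3 modules are there) or held.
- m2_stripe (a point): middle of the orange-striped end face (+x end) of the grey-labelled module, 50 mm from its centre along its x. This end must point up the slope of the rack.
- m2_knob (a joint): turn of that module's wing knob, rad, clockwise from above, stops at 0 and 1.6, starts at 0 to 0.3. At 0 the wing lies along the module's x and the hidden tongue, inside the case, points to the striped end; near 1.57 the wing lies across and the tongue sticks 9 mm out of the module's -y side. 0.03 N m turns it; it stays where left.
- m3_mid (a point): centre (half-way up) of a flat aluminium module, 100 (own x) x 80 (own y) x 26 mm high, 0.26 to 0.42 kg, red label on top, orange stripe across its +x end, lying flat, z up. Carry it by the black wing knob mid-top: wing 52 mm long, 14 thick, its sides free from 20 to 53 mm above this point (grip best 38 mm above it). None if absent (2 or 3 modules are there) or held.
- m3_stripe (a point): middle of the orange-striped end face (+x end) of the red-labelled module, 50 mm from its centre along its x. This end must point up the slope of the rack.
- m3_knob (a joint): turn of that module's wing knob, rad, clockwise from above, stops at 0 and 1.6, starts at 0 to 0.3. At 0 the wing lies along the module's x and the hidden tongue, inside the case, points to the striped end; near 1.57 the wing lies across and the tongue sticks 9 mm out of the module's -y side. 0.03 N m turns it; it stays where left.
- bay1_home (a point): where a module's centre (_mid) sits when home in bay 1 (lowest, rightmost). Axes: x up the slope away from the robot (climbs 20 deg), y leftwards (climbs 15 deg), z square to the deck; a home module's axes lie along them. Any module fits any bay.
- bay2_home (a point): where a module's centre (_mid) sits when home in bay 2 (middle). Axes: x up the slope away from the robot (climbs 20 deg), y leftwards (climbs 15 deg), z square to the deck; a home module's axes lie along them. Any module fits any bay. The same in each bay: see deck.
- bay3_home (a point): where a module's centre (_mid) sits when home in bay 3 (highest, leftmost). Axes: x up the slope away from the robot (climbs 20 deg), y leftwards (climbs 15 deg), z square to the deck; a home module's axes lie along them. Any module fits any bay. The same in each bay: see deck.
- deck: slanted rack's white deck, friction about 0.1: a module let go on it slides home. Surface 13 mm below the home points. From home: front lip at x -50 mm (18 mm high), right wall at y -40 mm (23 high, 12 thick, slot under a yellow lip for the tongue); 26 mm of play to the wall on +y; deck ends at x +100 mm, open. Origin mid-surface, axes as the bays.
- timer: dark blue control box, 140 (x) x 180 (y) x 40 mm high; origin at the middle of its underside, x pointing away from the robot, z up. The dial is on its left half (y +42 mm), the lever on its right half (y -50 mm).
- dial_grip (a point): grip point of the timer dial, on its upright axis, 26 mm above the box top. Dial: grey disc 64 mm across, 9 mm high, with an upright grip bar 52 mm long (own x), 14 thick, from 9 to 44 mm above the box; a white line on the bar's -x half is the pointer. The orientation turns with the dial.
- dial (a joint): turn of the timer dial, rad, clockwise from above; spring detents at 0, 0.6, 1.2 and 1.8, at the marks of one, two, three (yellow) and four dots. Starts at one or two dots; about 0.1 N m turns it over a hump, then it snaps to the nearest detent.
- supply_tip (a point): centre of the red ball (26 mm across) on the supply lever: a steel rod 80 mm long, 10 mm thick, from a pivot 22 mm above the box top (62 mm above the table). It swings in the box's x-z plane; pushing the ball to the box's +x (away from the robot) switches on, to -x off.
- supply (a joint): angle of the supply lever, rad: 0 off (leaning 0.5 rad towards the robot), 1.0 on (leaning 0.5 rad away), starts on, stays where left (0.06 N m)
- driver: orange-handled screwdriver, 190 mm; not part of the job. Origin at the middle of its underside.
- mic: black hand microphone, 90 x 60 x 30 mm; not part of the job. Origin at the middle of its underside.
- mouse: cream computer mouse, 110 x 62 x 32 mm; not part of the job. Origin at the middle of its underside.
- meter: yellow multimeter, 150 x 80 x 35 mm; not part of the job. Origin at the middle of its underside.
- spool: blue spool, 60 mm across, 45 mm high; not part of the job. Origin at the middle of its underside.
- can: spray can, 50 mm across, 130 mm high; not part of the job. Origin at the middle of its underside.

How it is judged:
On the way, in this order (a step that is already met when the one before it is completed fails the run):
1. the supply lever is off (value of joint supply below 0.2 rad), for 0.2 s.
2. every module is home in a bay with its wing knob turned to lock (((x of m1_mid in the frame of bay1_home between -0.005 and 0.005 m and y of m1_mid in the frame of bay1_home between -0.005 and 0.005 m and z of m1_mid in the frame of bay1_home between -0.006 and 0.006 m and x of m1_stripe in the frame of bay1_home above 0.04 m and angle between the x axis of m1_mid and the x axis of bay1_home, either way round below 0.08 rad) or (x of m1_mid in the frame of bay2_home between -0.005 and 0.005 m and y of m1_mid in the frame of bay2_home between -0.005 and 0.005 m and z of m1_mid in the frame of bay2_home between -0.006 and 0.006 m and x of m1_stripe in the frame of bay2_home above 0.04 m and angle between the x axis of m1_mid and the x axis of bay2_home, either way round below 0.08 rad) or (x of m1_mid in the frame of bay3_home between -0.005 and 0.005 m and y of m1_mid in the frame of bay3_home between -0.005 and 0.005 m and z of m1_mid in the frame of bay3_home between -0.006 and 0.006 m and x of m1_stripe in the frame of bay3_home above 0.04 m and angle between the x axis of m1_mid and the x axis of bay3_home, either way round below 0.08 rad)) and value of joint each of m1_knob, m2_knob, m3_knob above 1.3 rad and ((x of m2_mid in the frame of bay1_home between -0.005 and 0.005 m and y of m2_mid in the frame of bay1_home between -0.005 and 0.005 m and z of m2_mid in the frame of bay1_home between -0.006 and 0.006 m and x of m2_stripe in the frame of bay1_home above 0.04 m and angle between the x axis of m2_mid and the x axis of bay1_home, either way round below 0.08 rad) or (x of m2_mid in the frame of bay2_home between -0.005 and 0.005 m and y of m2_mid in the frame of bay2_home between -0.005 and 0.005 m and z of m2_mid in the frame of bay2_home between -0.006 and 0.006 m and x of m2_stripe in the frame of bay2_home above 0.04 m and angle between the x axis of m2_mid and the x axis of bay2_home, either way round below 0.08 rad) or (x of m2_mid in the frame of bay3_home between -0.005 and 0.005 m and y of m2_mid in the frame of bay3_home between -0.005 and 0.005 m and z of m2_mid in the frame of bay3_home between -0.006 and 0.006 m and x of m2_stripe in the frame of bay3_home above 0.04 m and angle between the x axis of m2_mid and the x axis of bay3_home, either way round below 0.08 rad)) and ((x of m3_mid in the frame of bay1_home between -0.005 and 0.005 m and y of m3_mid in the frame of bay1_home between -0.005 and 0.005 m and z of m3_mid in the frame of bay1_home between -0.006 and 0.006 m and x of m3_stripe in the frame of bay1_home above 0.04 m and angle between the x axis of m3_mid and the x axis of bay1_home, either way round below 0.08 rad) or (x of m3_mid in the frame of bay2_home between -0.005 and 0.005 m and y of m3_mid in the frame of bay2_home between -0.005 and 0.005 m and z of m3_mid in the frame of bay2_home between -0.006 and 0.006 m and x of m3_stripe in the frame of bay2_home above 0.04 m and angle between the x axis of m3_mid and the x axis of bay2_home, either way round below 0.08 rad) or (x of m3_mid in the frame of bay3_home between -0.005 and 0.005 m and y of m3_mid in the frame of bay3_home between -0.005 and 0.005 m and z of m3_mid in the frame of bay3_home between -0.006 and 0.006 m and x of m3_stripe in the frame of bay3_home above 0.04 m and angle between the x axis of m3_mid and the x axis of bay3_home, either way round below 0.08 rad))), for 0.2 s.
3. the timer dial is at three dots (value of joint dial between 1.05 and 1.35 rad), for 0.2 s.
4. the supply lever is on (value of joint supply above 0.8 rad), for 0.2 s.
At the end, for the whole second after the job is handed in: Every module that is present sits in a bay within 5 mm of home (6 mm in height), striped end up-slope, square within 0.08 rad, with its knob turned beyond 1.3 rad; the timer dial is within 0.15 rad of 1.2 (three dots); the supply lever is past 0.8 rad (all of step 2 and all of step 3 and value of joint supply above 0.8 rad); the robot touches nothing.
It fails at once if another thing on the bench is moved by more than 4 cm (distance of any of driver, mic, mouse, meter, spool, can from where it was at the start of the episode above 0.04 m).
Of m1, m2, m3 only 2 to 3 are there at a start; the rules pass over those that are not, and their reading is None.
At some moment in a run one of m1, m2, m3 may be knocked a few centimetres aside while the robot is not near it.
It also fails if it takes over 210 s, if anything falls off the work surface, if the arm or the gripper's body presses on something with over 40 N, if the wrist force passes 120 N, or if a joint passes its speed limit or range.

## Working session

There is one attempt and no reset: what is moved stays moved. The work goes in short steps, Python scripts to look and compute and a tool call to move; the robot and the scene stay as the last step left them, time stands still between calls to the robot, and variables do not carry over. Pictures are saved under pics/ and viewed, about 12 in all and at most 16, crops included, and the job is handed in when it is done.

Besides the shell and the picture viewer there is one more tool, called after "Emit:" by a JSON object that holds its "op" and its "data", one argument or row to a line. send_rows: Moves the arm, as the interface text tells. Its arguments: {"type":"object","properties":{"translation":{"type":"array"},"rotation":{"type":"array"},"grip":{"type":"array"},"squeeze":{"type":"number"}},"required":["translation","rotation","grip"]}

```bash
ls; mkdir -p pics; cat > h.py <<'E'
import numpy as np, cv2
from scipy.spatial.transform import Rotation as R
from plant import ctrl, eyes, ticket
def snap(name, fn=None):
    s=ctrl.get_state(); c=eyes.read_camera(name)
    if fn: cv2.imwrite(f'pics/{fn}.png', c['image'])
    return s,c
def campose(s,c):
    if 'hand_eye' in c:
        T=np.eye(4);T[:3,:3]=R.from_quat(s['tcp_rot']).as_matrix();T[:3,3]=s['eef_pos']
        T=T@np.array(c['hand_eye']); return T[:3,:3],T[:3,3]
    return R.from_quat(c['orientation']).as_matrix(),np.array(c['xyz'])
def ray(s,c,u,v):
    K=np.array(c['mtx']);Rm,p=campose(s,c)
    x=(u-K[0,2])/K[0,0];y=(v-K[1,2])/K[1,1]
    if 'hand_eye' in c:
        r=np.hypot(x,y); d=np.array([x/r*np.sin(r),y/r*np.sin(r),np.cos(r)]) if r>0 else np.array([0,0,1.])
    else: d=np.array([x,y,1.])
    return p,Rm@d/np.linalg.norm(d)
def onz(s,c,u,v,z):
    p,d=ray(s,c,u,v); return p+d*(z-p[2])/d[2]
def tri(rs):
    A=np.zeros((3,3));b=np.zeros(3)
    for p,d in rs:
        M=np.eye(3)-np.outer(d,d);A+=M;b+=M@p
    return np.linalg.solve(A,b)
def proj(s,c,P):
    Rm,p=campose(s,c);q=Rm.T@(np.array(P)-p);K=np.array(c['mtx'])
    if 'hand_eye' in c:
        r=np.hypot(q[0],q[1]);t=np.arctan2(r,q[2]);x,y=q[0]/r*t,q[1]/r*t
    else: x,y=q[0]/q[2],q[1]/q[2]
    return np.array([K[0,0]*x+K[0,2],K[1,1]*y+K[1,2]])
E
python3 - <<'E'
from h import *
import pickle
d={}
for n in ['scene','top','wrist']:
    s,c=snap(n,n+'0'); d[n]=(s,c); print(n,c['mtx'],{k:c[k] for k in c if k not in('image','mtx')})
pickle.dump(d,open('d0.pkl','wb')); print(s)
a=np.hstack([cv2.resize(d[n][1]['image'],(800,600)) for n in ['scene']]);cv2.imwrite('pics/s.png',a)
cv2.imwrite('pics/t.png',cv2.resize(d['top'][1]['image'],(800,600)))
E
```

```text
pics
scene [[475.78180498   0.         278.66908251]
 [  0.         475.78180498 212.80393434]
 [  0.           0.           1.        ]] {'xyz': array([0.97786675, 0.82885196, 1.1832538 ]), 'orientation': array([ 0.21732336,  0.91792245, -0.32194652, -0.08086634])}
top [[454.09887004   0.         281.33202309]
 [  0.         454.09887004 205.41298457]
 [  0.           0.           1.        ]] {'xyz': array([0.4911783 , 0.06241937, 1.26672264]), 'orientation': array([ 0.70849938, -0.70486412,  0.02257345, -0.02618468])}
wrist [[325.1922621    0.         278.03477115]
 [  0.         325.1922621  211.96156402]
 [  0.           0.           1.        ]] {'hand_eye': array([[ 7.56371130e-04, -9.64377160e-01, -2.64530000e-01,
         6.64064336e-02],
       [ 9.99999678e-01,  8.00335881e-04, -5.84234586e-05,
        -4.16421462e-04],
       [ 2.68055099e-04, -2.64529870e-01,  9.64377455e-01,
        -1.42360008e-01],
       [ 0.00000000e+00,  0.00000000e+00,  0.00000000e+00,
         1.00000000e+00]])}
{'time': 0.1, 'qpos': array([-1.25801506e+00,  2.87090431e-01,  1.57805491e+00,  6.48058358e-06,
        1.27859579e+00, -1.49987151e-01]), 'dq': array([ 1.08422468e-04, -1.61857225e-03, -2.55900036e-03,  4.13410370e-05,
       -2.16985361e-03, -2.39640515e-03]), 'joint_efforts': array([ 3.75374066e-04, -4.07297230e+01, -2.93699938e+01, -1.28555530e-04,
        3.42167405e-03, -7.09174159e-06]), 'eef_pos': array([ 0.30118645, -0.6034061 ,  0.23006343]), 'tcp_rot': array([ 9.73349547e-01,  2.29324018e-01, -8.42518175e-05, -1.07093592e-03]), 'contact_force': array([ 0.10380021, -0.14127991, -0.06818116]), 'wrist_torque': array([ 0.00521608, -0.01602025, -0.01788677]), 'opening': 1.0043233167357999}
```

View pics/s.png

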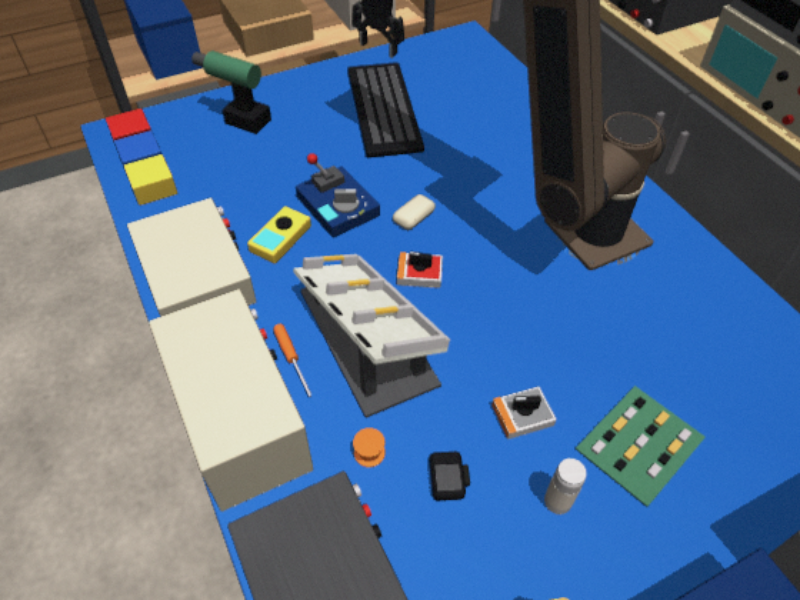

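View pics/t.png

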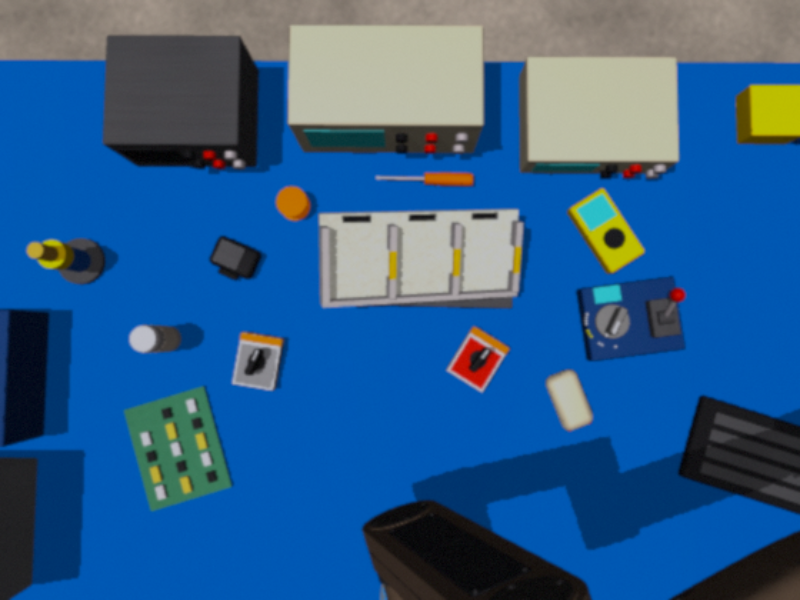

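The pictures show two modules: grey at top-image (257,361) and red at (478,359), in the 800x600 view. The rack is centred near (420,255), the box near (633,318), and the red lever ball at (677,296). Next I'll enlarge crops for measuring.

```bash
python3 - <<'E'
import cv2
t=cv2.imread('pics/top0.png');s=cv2.imread('pics/scene0.png')
def crop(im,x,y,w,h,k,fn):
    c=cv2.resize(im[y:y+h,x:x+w],None,fx=k,fy=k,interpolation=cv2.INTER_CUBIC)
    for i in range(0,w,10): cv2.putText(c,str(x+i),(i*k,8),0,.3,(255,255,255),1);cv2.line(c,(i*k,8),(i*k,14),(255,255,255),1)
    for i in range(0,h,10): cv2.putText(c,str(y+i),(0,i*k+4),0,.3,(255,255,255),1)
    cv2.imwrite(f'pics/{fn}.png',c)
crop(t,155,140,200,135,4,'ct1')
crop(t,305,185,180,85,4,'ct2')
crop(s,195,95,200,150,4,'cs1')
E
```

```text
(no output)
```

View pics/ct1.png

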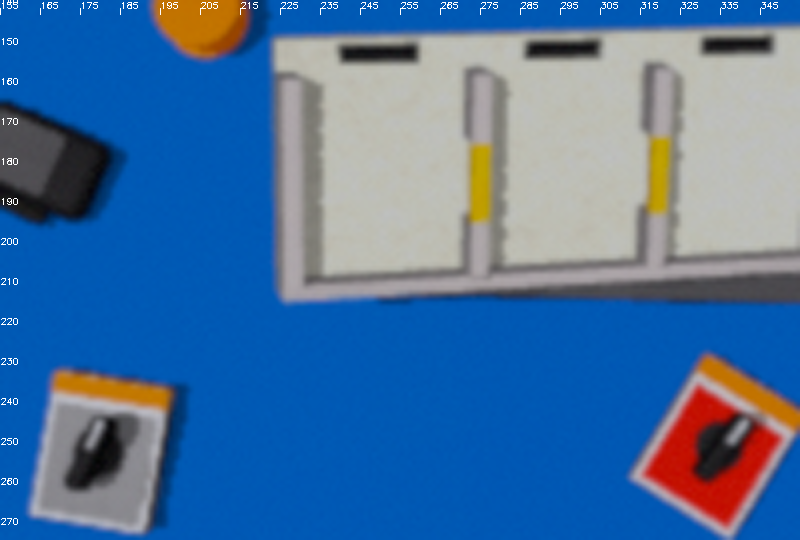

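View pics/ct2.png

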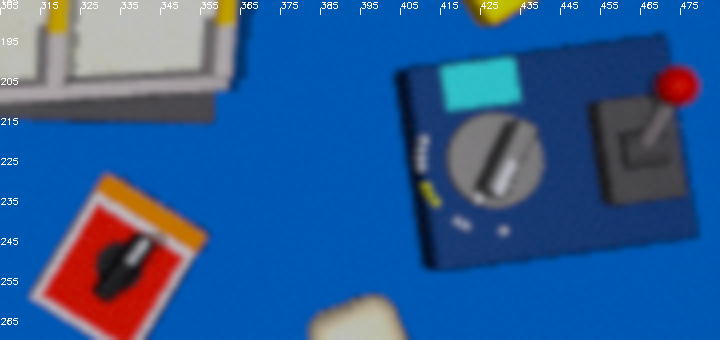

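View pics/cs1.png

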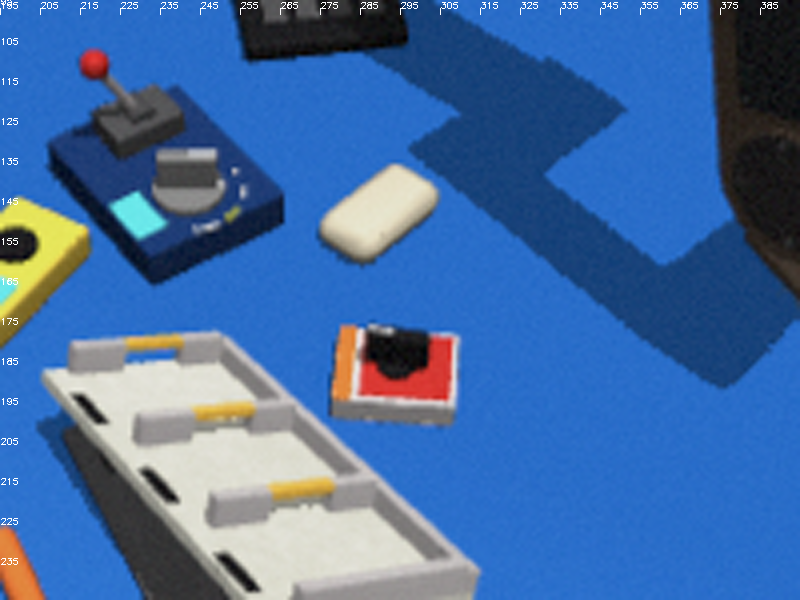

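```bash
cat > m0.py <<'E'
from h import *
import pickle
from scipy.optimize import least_squares
d=pickle.load(open('d0.pkl','rb'));S=d['scene'];T=d['top']
f1=lambda a,b:(155+a/4,140+b/4); f2=lambda a,b:(305+a/4,185+b/4); fs=lambda a,b:(195+a/4,95+b/4)
def rackR(yaw):
    x=np.array([np.cos(np.radians(20)),0,np.sin(np.radians(20))])
    s=np.sin(np.radians(15)); yz=s; yx=-yz*x[2]/x[0]; y=np.array([yx,np.sqrt(1-yz**2-yx**2),yz])
    M=np.stack([x,y,np.cross(x,y)],1); return R.from_euler('z',yaw).as_matrix()@M
obs=[(T,f1(480,182),(0,72,10)),(T,f1(659,175),(0,-46,10)),(S,fs(154,342),(0,-164,10)),(S,fs(225,411),(0,-46,10)),(S,fs(302,489),(0,72,10)),
 (T,f1(274,40),(100,196,-13)),(T,f1(305,283),(-50,184,5)),(S,fs(42,376),(100,-176,-13))]
def res(p):
    Rm=rackR(p[3]); return np.array([proj(*C,p[:3]+Rm@np.array(q)/1000)-uv for C,uv,q in obs])
o=least_squares(lambda p:res(p).ravel(),[.75,.05,.15,0],loss='soft_l1')
if __name__=='__main__':
    print('bay2',o.x,'\n',res(o.x).round(1))
    Rm=rackR(o.x[3])
    for i in(-1,0,1): print('bay',2-i if 0 else 2+i,o.x[:3]+Rm@[0,.118*i,0])
    print(Rm.round(3))
    for n,c in [('grey',[f1(55,370),f1(173,388),f1(148,533),f1(32,514)]),('red',[f1(706,354),f2(206,237),f1(730,536),f1(632,476)])]:
        P=np.array([onz(*T,*u,.026) for u in c]);m=P.mean(0);st=(P[0]+P[1])/2
        print(n,m.round(4),'yaw',np.degrees(np.arctan2(*(st-m)[[1,0]])),'sizes',[np.linalg.norm(P[i]-P[i-1]).round(3) for i in range(4)])
    B=np.array([onz(*T,*f2(*u),.04) for u in [(410,72),(664,36),(697,236),(437,264)]]);print('box',B.mean(0),[np.linalg.norm(B[i]-B[i-1]).round(3) for i in range(4)],'yaw',np.degrees(np.arctan2(*((B[0]+B[1]-B[2]-B[3])[[1,0]]))))
    print('ball',tri([ray(*T,*f2(678,86)),ray(*S,*fs(94,64))]))
    print('dial',onz(*T,*f2(496,160),.049))
E
python3 m0.py
```

```text
bay2 [0.62405761 0.01737753 0.10453911 0.00662674] 
 [[ 0.3  2.4]
 [-0.2  1.1]
 [-0.3  0.6]
 [ 0.   0.2]
 [ 1.1 -0.3]
 [-0.3 -0.9]
 [ 0.2 -0.7]
 [-3.7 -0.2]]
bay 1 [ 0.63592495 -0.09598223  0.07399846]
bay 2 [0.62405761 0.01737753 0.10453911]
bay 3 [0.61219026 0.13073729 0.13507975]
[[ 0.94  -0.101 -0.327]
 [ 0.006  0.961 -0.278]
 [ 0.342  0.259  0.903]]
grey [0.4463 0.3428 0.026 ] yaw -8.32427593509168 sizes [np.float64(0.099), np.float64(0.082), np.float64(0.099), np.float64(0.08)]
red [ 0.4523 -0.0766  0.026 ] yaw -32.024534243306015 sizes [np.float64(0.097), np.float64(0.08), np.float64(0.096), np.float64(0.078)]
box [ 0.53079392 -0.36717909  0.04      ] [np.float64(0.13), np.float64(0.174), np.float64(0.136), np.float64(0.176)] yaw 7.611898252584279
ball [ 0.56969378 -0.41670858  0.12653784]
dial [ 0.52471077 -0.32654007  0.049     ]
```

```bash
cat >> h.py <<'E'
def down(yawdeg): return R.from_euler('z',yawdeg,degrees=True)*R.from_euler('x',180,degrees=True)
def plan(wps,start=None,step=0.85,rstep=0.95):
    """wps: list of (pos, Rotation); prints rows (per segment equal interpolation) in tool units"""
    s=ctrl.get_state()
    p,r=(np.array(s['eef_pos']),R.from_quat(s['tcp_rot'])) if start is None else start
    for P,Q in wps:
        P=np.array(P,float)
        rv=(r.inv()*Q).as_rotvec(); n=1
        while True:
            rows=[];cp,cr=p.copy(),r
            for i in range(n):
                tp=p+(P-p)*(i+1)/n
                t=cr.inv().apply(tp-cp)/.03; w=np.degrees(rv/n)/5
                rows.append((t.round(2),w.round(2))); cp=cp+cr.apply(rows[-1][0]*.03); cr=cr*R.from_rotvec(np.radians(rows[-1][1]*5))
            if max(np.abs(t).max() for t,_ in rows)<=.98 and max(np.abs(w).max() for _,w in rows)<=.98: break
            n+=1
        print('->',P.round(3),n,'rows'); 
        for k in range(0,n,5): print('  T',[x[0].tolist() for x in rows[k:k+5]],'R',[x[1].tolist() for x in rows[k:k+5]])
        p,r=cp,cr
    return p,r
E
python3 - <<'E'
from h import *
Q=down(7.6)
plan([([.625,-.408,.23],Q),([.625,-.408,.11],Q),([.528,-.421,.11],Q),([.56,-.42,.11],Q),([.56,-.42,.26],Q)])
E
```

```text
-> [ 0.625 -0.408  0.23 ] 13 rows
  T [[0.97, -0.08, 0.0], [0.96, -0.1, 0.0], [0.96, -0.13, 0.0], [0.96, -0.15, 0.0], [0.95, -0.17, 0.01]] R [[-0.0, 0.0, 0.29], [-0.0, 0.0, 0.29], [-0.0, 0.0, 0.29], [-0.0, 0.0, 0.29], [-0.0, 0.0, 0.29]]
  T [[0.95, -0.2, -0.0], [0.95, -0.23, -0.0], [0.94, -0.24, -0.0], [0.93, -0.27, -0.0], [0.92, -0.3, 0.0]] R [[-0.0, 0.0, 0.29], [-0.0, 0.0, 0.29], [-0.0, 0.0, 0.29], [-0.0, 0.0, 0.29], [-0.0, 0.0, 0.29]]
  T [[0.92, -0.32, 0.0], [0.91, -0.34, 0.0], [0.89, -0.36, 0.0]] R [[-0.0, 0.0, 0.29], [-0.0, 0.0, 0.29], [-0.0, 0.0, 0.29]]
-> [ 0.625 -0.408  0.11 ] 5 rows
  T [[0.0, 0.0, 0.8], [0.0, 0.0, 0.8], [0.0, 0.0, 0.8], [0.0, 0.01, 0.8], [0.01, -0.0, 0.8]] R [[-0.0, 0.0, 0.0], [-0.0, 0.0, 0.0], [-0.0, 0.0, 0.0], [-0.0, 0.0, 0.0], [-0.0, 0.0, 0.0]]
-> [ 0.528 -0.421  0.11 ] 4 rows
  T [[-0.82, -0.0, 0.0], [-0.81, -0.0, 0.0], [-0.82, -0.0, 0.0], [-0.82, -0.0, 0.0]] R [[-0.01, 0.0, 0.0], [-0.01, 0.0, 0.0], [-0.01, 0.0, 0.0], [-0.01, 0.0, 0.0]]
-> [ 0.56 -0.42  0.11] 2 rows
  T [[0.53, 0.05, 0.0], [0.54, 0.06, 0.0]] R [[0.01, 0.0, 0.01], [0.01, 0.0, 0.01]]
-> [ 0.56 -0.42  0.26] 6 rows
  T [[-0.0, -0.0, -0.83], [-0.0, -0.0, -0.84], [-0.0, -0.0, -0.83], [-0.0, -0.0, -0.83], [-0.01, -0.0, -0.83]] R [[-0.0, 0.0, -0.0], [-0.0, 0.0, -0.0], [-0.0, 0.0, -0.0], [-0.0, 0.0, -0.0], [-0.0, 0.0, -0.0]]
  T [[0.0, -0.01, -0.84]] R [[-0.0, 0.0, -0.0]]
```

Emit:
{"op": "send_rows", "data": {
  "translation": [
    [0.97, -0.08, 0],
    [0.96, -0.1, 0],
    [0.96, -0.13, 0],
    [0.96, -0.15, 0],
    [0.95, -0.17, 0]
  ],
  "rotation": [
    [0, 0, 0.29],
    [0, 0, 0.29],
    [0, 0, 0.29],
    [0, 0, 0.29],
    [0, 0, 0.29]
  ],
  "grip": [0, 0, 0, 0, 0],
  "squeeze": 40
}}

```text
time: 0.78
eef_pos: [0.4264, -0.5282, 0.2307]
tcp_rot: [0.986, 0.167, -0.0, -0.0]
contact_force: [-0.4, -0.3, -0.3]
opening: -0.003
```

Emit:
{"op": "send_rows", "data": {
  "translation": [
    [0.95, -0.2, 0],
    [0.95, -0.23, 0],
    [0.94, -0.24, 0],
    [0.93, -0.27, 0],
    [0.92, -0.3, 0]
  ],
  "rotation": [
    [0, 0, 0.29],
    [0, 0, 0.29],
    [0, 0, 0.29],
    [0, 0, 0.29],
    [0, 0, 0.29]
  ],
  "grip": [0, 0, 0, 0, 0]
}}

```text
time: 1.4
eef_pos: [0.551, -0.4528, 0.2307]
tcp_rot: [0.995, 0.104, -0.0, -0.0]
contact_force: [0.2, -0.7, -0.5]
opening: 0.003
```

Emit:
{"op": "send_rows", "data": {
  "translation": [
    [0.92, -0.32, 0],
    [0.91, -0.34, 0],
    [0.89, -0.36, 0],
    [0, 0, 0],
    [0, 0, 0]
  ],
  "rotation": [
    [0, 0, 0.29],
    [0, 0, 0.29],
    [0, 0, 0.29],
    [0, 0, 0],
    [0, 0, 0]
  ],
  "grip": [0, 0, 0, 0, 0]
}}

```text
time: 2.02
eef_pos: [0.6245, -0.4087, 0.2308]
tcp_rot: [0.998, 0.067, -0.001, -0.0]
contact_force: [0.0, 0.0, -0.2]
opening: -0.0
```

Emit:
{"op": "send_rows", "data": {
  "translation": [
    [0, 0, 0.8],
    [0, 0, 0.8],
    [0, 0, 0.8],
    [0, 0, 0.8],
    [0, 0, 0.8]
  ],
  "rotation": [
    [0, 0, 0],
    [0, 0, 0],
    [0, 0, 0],
    [0, 0, 0],
    [0, 0, 0]
  ],
  "grip": [0, 0, 0, 0, 0]
}}

```text
time: 2.65
eef_pos: [0.6247, -0.4087, 0.1098]
tcp_rot: [0.998, 0.067, -0.0, -0.0]
contact_force: [1.0, 0.8, 0.4]
opening: -0.0
```

Emit:
{"op": "send_rows", "data": {
  "translation": [
    [-0.4, 0, 0],
    [-0.4, 0, 0],
    [-0.4, 0, 0],
    [-0.4, 0, 0],
    [-0.4, 0, 0]
  ],
  "rotation": [
    [0, 0, 0],
    [0, 0, 0],
    [0, 0, 0],
    [0, 0, 0],
    [0, 0, 0]
  ],
  "grip": [0, 0, 0, 0, 0]
}}

```text
time: 3.28
eef_pos: [0.5651, -0.4169, 0.1124]
tcp_rot: [0.998, 0.067, 0.001, 0.001]
contact_force: [0.4, 0.0, 0.7]
opening: -0.002
```

Emit:
{"op": "send_rows", "data": {
  "translation": [
    [-0.4, 0, 0],
    [-0.4, 0, 0],
    [-0.4, 0, 0],
    [0, 0, 0],
    [0, 0, 0]
  ],
  "rotation": [
    [0, 0, 0],
    [0, 0, 0],
    [0, 0, 0],
    [0, 0, 0],
    [0, 0, 0]
  ],
  "grip": [0, 0, 0, 0, 0]
}}

```text
time: 3.9
eef_pos: [0.5297, -0.4213, 0.1112]
tcp_rot: [0.998, 0.067, -0.0, -0.0]
contact_force: [-0.7, 1.4, 0.9]
opening: 0.0
```

Emit:
{"op": "send_rows", "data": {
  "translation": [
    [-0.25, 0, 0],
    [-0.2, 0, 0],
    [0.5, 0, 0],
    [0.5, 0, -0.2],
    [0, 0, -0.9]
  ],
  "rotation": [
    [0, 0, 0],
    [0, 0, 0],
    [0, 0, 0],
    [0, 0, 0],
    [0, 0, 0]
  ],
  "grip": [0, 0, 0, 0, 0]
}}

```text
time: 4.53
eef_pos: [0.5462, -0.4175, 0.142]
tcp_rot: [0.998, 0.068, -0.002, -0.002]
contact_force: [0.7, -0.1, 1.0]
opening: 0.002
```

Emit:
{"op": "send_rows", "data": {
  "translation": [
    [0, 0, -0.95],
    [0, 0, -0.95],
    [0, 0, -0.95],
    [0, 0, -0.95],
    [0, 0, 0]
  ],
  "rotation": [
    [0, 0, 0],
    [0, 0, 0],
    [0, 0, 0],
    [0, 0, 0],
    [0, 0, 0]
  ],
  "grip": [85, 85, 85, 85, 85]
}}

```text
time: 5.15
eef_pos: [0.5476, -0.42, 0.262]
tcp_rot: [0.998, 0.067, 0.002, 0.002]
contact_force: [0.4, 0.4, 0.7]
opening: 0.993
```

```bash
python3 - <<'E'
from h import *
S=snap('scene','s1');T=snap('top','t1')
rs=[]
for C,(x0,y0,x1,y1) in [(S,(190,90,260,150)),(T,(430,170,500,260))]:
    im=C[1]['image'][y0:y1,x0:x1].astype(int); m=(im[...,2]>130)&(im[...,1]<70)&(im[...,0]<70)
    v,u=np.nonzero(m); print(len(u),u.mean()+x0,v.mean()+y0); rs.append(ray(*C,u.mean()+x0+0,v.mean()+y0))
print(tri(rs))
w=snap('wrist','w1'); cv2.imwrite('pics/w1b.png',cv2.resize(w[1]['image'],(784,588)))
print(w[0]['eef_pos'])
E
```

```text
19 236.6315789473684 102.63157894736842
27 478.0 234.4074074074074
[ 0.49977604 -0.41994929  0.13558206]
[ 0.54625635 -0.41874746  0.25744853]
```

View pics/w1b.png

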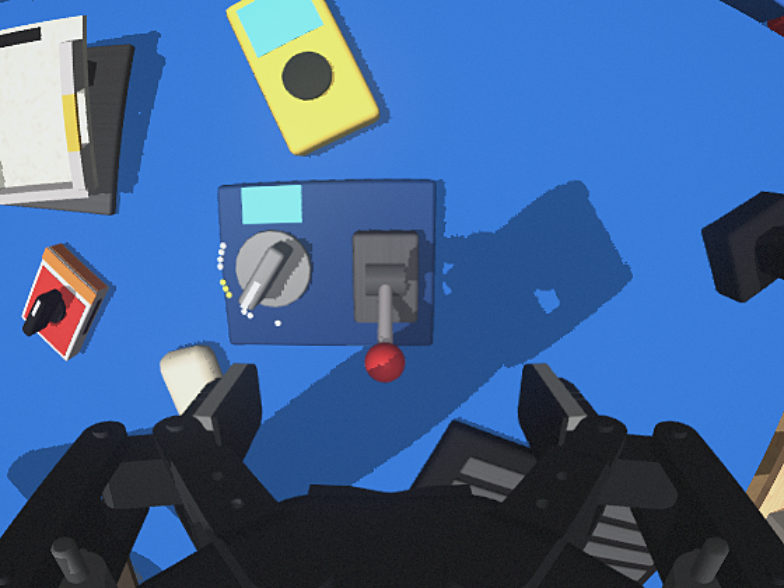

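The picture shows the lever off (ball at (384,362), triangulated x=0.500) and the dial at two dots (pointer tip near (248,300)). Next I'll hover over the red module.

```bash
python3 - <<'E'
from h import *
w=snap('wrist')
k=1.4
g=lambda u,v,z:onz(*w,u/k,v/k,z)
print('dial',g(273,269,.049)); B=np.array([g(*p,.04) for p in[(219,187),(436,181),(433,344),(230,343)]]);print('box',B.round(3).tolist(),B.mean(0))
print('ptr',g(252,300,.084),g(285,250,.084))
Rr=np.array([g(*p,.026) for p in[(60,244),(105,287),(67,358),(22,314)]]);print('red',Rr.round(3).tolist(),Rr.mean(0)); print('stripe yaw',np.degrees(np.arctan2(*(Rr[0]+Rr[1]-Rr[2]-Rr[3])[[1,0]])))
p,r=plan([([.455,-.08,.2],down(142))])
E
```

```text
dial [ 0.52625976 -0.32628416  0.049     ]
box [[0.587, -0.272, 0.04], [0.611, -0.446, 0.04], [0.477, -0.464, 0.04], [0.453, -0.289, 0.04]] [ 0.53209847 -0.3675604   0.04      ]
ptr [ 0.50934985 -0.32006177  0.084     ] [ 0.54976754 -0.34237039  0.084     ]
red [[0.519, -0.087, 0.026], [0.482, -0.147, 0.026], [0.394, -0.085, 0.026], [0.434, -0.019, 0.026]] [ 0.45749256 -0.08444177  0.026     ]
stripe yaw -36.93471903468761
-> [ 0.455 -0.08   0.2  ] 28 rows
  T [[-0.05, -0.41, 0.07], [-0.02, -0.42, 0.07], [0.02, -0.42, 0.06], [0.05, -0.41, 0.07], [0.08, -0.41, 0.07]] R [[-0.0, -0.0, -0.96], [-0.0, -0.0, -0.96], [-0.0, -0.0, -0.96], [-0.0, -0.0, -0.96], [-0.0, -0.0, -0.96]]
  T [[0.12, -0.4, 0.07], [0.15, -0.39, 0.07], [0.19, -0.37, 0.06], [0.21, -0.36, 0.07], [0.25, -0.33, 0.07]] R [[-0.0, -0.0, -0.96], [-0.0, -0.0, -0.96], [-0.0, -0.0, -0.96], [-0.0, -0.0, -0.96], [-0.0, -0.0, -0.96]]
  T [[0.27, -0.32, 0.07], [0.3, -0.29, 0.06], [0.32, -0.27, 0.07], [0.34, -0.24, 0.07], [0.36, -0.21, 0.07]] R [[-0.0, -0.0, -0.96], [-0.0, -0.0, -0.96], [-0.0, -0.0, -0.96], [-0.0, -0.0, -0.96], [-0.0, -0.0, -0.96]]
  T [[0.38, -0.17, 0.07], [0.39, -0.15, 0.06], [0.4, -0.11, 0.07], [0.41, -0.08, 0.07], [0.41, -0.05, 0.07]] R [[-0.0, -0.0, -0.96], [-0.0, -0.0, -0.96], [-0.0, -0.0, -0.96], [-0.0, -0.0, -0.96], [-0.0, -0.0, -0.96]]
  T [[0.42, -0.01, 0.07], [0.41, 0.03, 0.06], [0.42, 0.06, 0.07], [0.4, 0.09, 0.07], [0.4, 0.13, 0.07]] R [[-0.0, -0.0, -0.96], [-0.0, -0.0, -0.96], [-0.0, -0.0, -0.96], [-0.0, -0.0, -0.96], [-0.0, -0.0, -0.96]]
  T [[0.38, 0.16, 0.06], [0.37, 0.2, 0.07], [0.36, 0.22, 0.07]] R [[-0.0, -0.0, -0.96], [-0.0, -0.0, -0.96], [-0.0, -0.0, -0.96]]
```

Emit:
{"op": "send_rows", "data": {
  "translation": [
    [-0.05, -0.41, 0.07],
    [-0.02, -0.42, 0.07],
    [0.02, -0.42, 0.06],
    [0.05, -0.41, 0.07],
    [0.08, -0.41, 0.07]
  ],
  "rotation": [
    [0, 0, -0.96],
    [0, 0, -0.96],
    [0, 0, -0.96],
    [0, 0, -0.96],
    [0, 0, -0.96]
  ],
  "grip": [85, 85, 85, 85, 85]
}}

```text
time: 5.98
eef_pos: [0.5293, -0.3577, 0.2458]
tcp_rot: [0.962, 0.274, -0.001, -0.002]
contact_force: [0.3, -0.9, -0.7]
opening: 0.997
```

Emit:
{"op": "send_rows", "data": {
  "translation": [
    [0.12, -0.4, 0.07],
    [0.15, -0.39, 0.07],
    [0.19, -0.37, 0.06],
    [0.21, -0.36, 0.07],
    [0.25, -0.33, 0.07]
  ],
  "rotation": [
    [0, 0, -0.96],
    [0, 0, -0.96],
    [0, 0, -0.96],
    [0, 0, -0.96],
    [0, 0, -0.96]
  ],
  "grip": [85, 85, 85, 85, 85]
}}

```text
time: 6.6
eef_pos: [0.5132, -0.2974, 0.2358]
tcp_rot: [0.884, 0.468, -0.001, -0.002]
contact_force: [0.4, 0.3, -0.7]
opening: 0.998
```

Emit:
{"op": "send_rows", "data": {
  "translation": [
    [0.27, -0.32, 0.07],
    [0.3, -0.29, 0.06],
    [0.32, -0.27, 0.07],
    [0.34, -0.24, 0.07],
    [0.36, -0.21, 0.07]
  ],
  "rotation": [
    [0, 0, -0.96],
    [0, 0, -0.96],
    [0, 0, -0.96],
    [0, 0, -0.96],
    [0, 0, -0.96]
  ],
  "grip": [85, 85, 85, 85, 85]
}}

```text
time: 7.22
eef_pos: [0.4968, -0.2369, 0.2257]
tcp_rot: [0.767, 0.642, -0.0, -0.002]
contact_force: [-0.1, -1.3, -0.1]
opening: 0.998
```

Emit:
{"op": "send_rows", "data": {
  "translation": [
    [0.38, -0.17, 0.07],
    [0.39, -0.15, 0.06],
    [0.4, -0.11, 0.07],
    [0.41, -0.08, 0.07],
    [0.41, -0.05, 0.07]
  ],
  "rotation": [
    [0, 0, -0.96],
    [0, 0, -0.96],
    [0, 0, -0.96],
    [0, 0, -0.96],
    [0, 0, -0.96]
  ],
  "grip": [85, 85, 85, 85, 85]
}}

```text
time: 7.85
eef_pos: [0.4806, -0.1767, 0.2157]
tcp_rot: [0.617, 0.787, -0.0, -0.002]
contact_force: [0.1, 1.1, 0.2]
opening: 0.998
```

Emit:
{"op": "send_rows", "data": {
  "translation": [
    [0.42, -0.01, 0.07],
    [0.41, 0.03, 0.06],
    [0.42, 0.06, 0.07],
    [0.4, 0.09, 0.07],
    [0.4, 0.13, 0.07]
  ],
  "rotation": [
    [0, 0, -0.96],
    [0, 0, -0.96],
    [0, 0, -0.96],
    [0, 0, -0.96],
    [0, 0, -0.96]
  ],
  "grip": [85, 85, 85, 85, 85]
}}

```text
time: 8.48
eef_pos: [0.4644, -0.1163, 0.2056]
tcp_rot: [0.44, 0.898, -0.0, -0.002]
contact_force: [0.5, -0.5, -0.1]
opening: 0.998
```

Emit:
{"op": "send_rows", "data": {
  "translation": [
    [0.38, 0.16, 0.06],
    [0.37, 0.2, 0.07],
    [0.36, 0.22, 0.07],
    [0, 0, 0],
    [0, 0, 0]
  ],
  "rotation": [
    [0, 0, -0.96],
    [0, 0, -0.96],
    [0, 0, -0.96],
    [0, 0, 0],
    [0, 0, 0]
  ],
  "grip": [85, 85, 85, 85, 85]
}}

```text
time: 9.1
eef_pos: [0.4555, -0.0809, 0.2007]
tcp_rot: [0.326, 0.946, -0.0, -0.001]
contact_force: [-0.7, 0.3, 1.0]
opening: 0.993
```

```bash
python3 - <<'E'
from h import *
import pickle
w=snap('wrist','w2');pickle.dump(w,open('w2.pkl','wb')); cv2.imwrite('pics/w2b.png',cv2.resize(w[1]['image'],(784,588)))
print(w[0]['eef_pos'],w[0]['qpos'])
E
```

```text
[ 0.45547563 -0.08087388  0.20070304] [-3.95467577e-01 -1.68316365e-01  2.11064454e+00 -2.77326061e-04
  1.20035600e+00 -1.30291978e+00]
```

View pics/w2b.png

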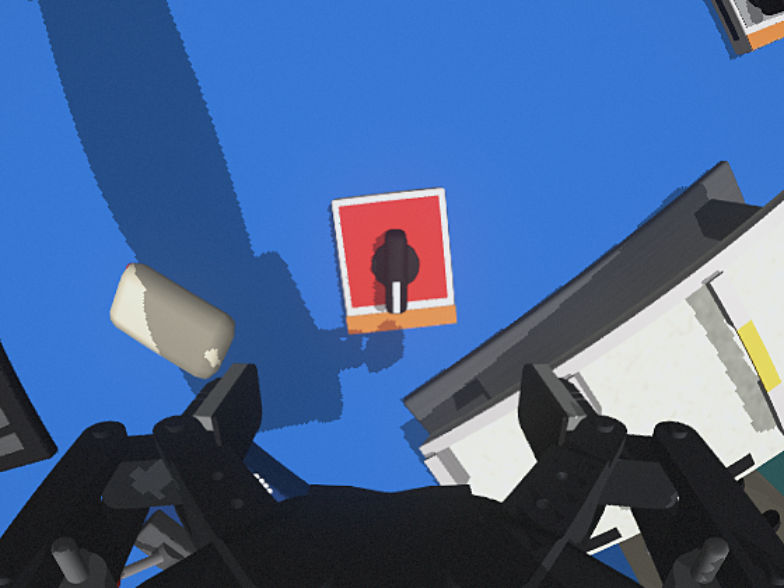

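The picture shows the red module: top corners (333,202), (443,189), (455,322), (347,332). Its wing runs along the image vertical at u≈396, so the tool is already aligned with it.

```bash
python3 - <<'E'
from h import *
import pickle
w=pickle.load(open('w2.pkl','rb'));k=1.4
g=lambda u,v,z:onz(*w,u/k,v/k,z)
P=np.array([g(*p,.026) for p in[(333,202),(443,189),(455,322),(347,332)]]);c=P.mean(0)
print(P.round(3).tolist(),c,[np.linalg.norm(P[i]-P[i-1]).round(3) for i in range(4)])
ym=np.degrees(np.arctan2(*(P[2]+P[3]-P[0]-P[1])[[1,0]]));print('yaw',ym)
a,b=g(396,230,.066),g(397,312,.066);print('wing',a,b,(a+b)/2,np.linalg.norm(a-b),'yaw',np.degrees(np.arctan2(*(b-a)[[1,0]])))
E
```

```text
[[0.392, -0.082, 0.026], [0.432, -0.016, 0.026], [0.515, -0.066, 0.026], [0.472, -0.134, 0.026]] [ 0.45315875 -0.07458042  0.026     ] [np.float64(0.096), np.float64(0.077), np.float64(0.097), np.float64(0.08)]
yaw -32.26626228669136
wing [ 0.43104928 -0.05692556  0.066     ] [ 0.47280456 -0.08846792  0.066     ] [ 0.45192692 -0.07269674  0.066     ] 0.052329957458857254 yaw -37.06776888616469
```

Emit:
{"op": "send_rows", "data": {
  "translation": [
    [0.21, 0.11, 0.93],
    [0, 0, 0.93],
    [0, 0, 0.93],
    [0, 0, 0.93],
    [0, 0, 0.93]
  ],
  "rotation": [
    [0, 0, -0.1],
    [0, 0, 0],
    [0, 0, 0],
    [0, 0, 0],
    [0, 0, 0]
  ],
  "grip": [85, 85, 85, 85, 85]
}}

```text
time: 9.78
eef_pos: [0.453, -0.0748, 0.0611]
tcp_rot: [0.322, 0.947, -0.0, 0.0]
contact_force: [-0.5, 0.3, -0.5]
opening: 0.994
```

Emit:
{"op": "send_rows", "data": {
  "translation": [
    [0, 0, 0.9],
    [0, 0, 0],
    [0, 0, 0],
    [0, 0, 0],
    [0, 0, 0]
  ],
  "rotation": [
    [0, 0, 0],
    [0, 0, 0],
    [0, 0, 0],
    [0, 0, 0],
    [0, 0, 0]
  ],
  "grip": [85, 20, 8, 5, 5],
  "squeeze": 50
}}

```text
time: 10.4
eef_pos: [0.4537, -0.0746, 0.036]
tcp_rot: [0.321, 0.947, 0.0, 0.001]
contact_force: [-2.0, 1.5, 6.5]
opening: 0.159
```

Emit:
{"op": "send_rows", "data": {
  "translation": [
    [0, 0, 0],
    [0, 0, 0],
    [0, 0, -0.3],
    [0, 0, -0.5],
    [0, 0, -0.5]
  ],
  "rotation": [
    [0, 0, 0],
    [0, 0, 0],
    [0, 0, 0],
    [0, 0, 0],
    [0, 0, 0]
  ],
  "grip": [5, 5, 5, 5, 5]
}}

```text
time: 11.02
eef_pos: [0.4524, -0.0741, 0.0745]
tcp_rot: [0.321, 0.947, 0.0, -0.0]
contact_force: [0.3, -0.6, -3.1]
opening: 0.16
```

```bash
python3 - <<'E'
from h import *
from m0 import o,rackR
import pickle
s=ctrl.get_state(); print(s['eef_pos'],s['opening'],s['contact_force'],s['wrist_torque'])
Rm=rackR(o.x[3]); b1=o.x[:3]+Rm@[0,-.118,0]
k=5.3
# tool in deck frame: yaw 180-k
def tool(bay_pt,yawdeg): return R.from_matrix(Rm)*down(yawdeg)
Q=tool(b1,180-k)
off=lambda x,y,z: b1+Rm@np.array([x,y,z+19])/1000
up=s['eef_pos']+np.array([0,0,.13])
print(Q.as_quat())
plan([(up,R.from_quat(s['tcp_rot'])),(off(12,12,70),Q)])
E
```

```text
[ 0.45239992 -0.0740983   0.07449048] 0.1598127372574256 [ 0.29834474 -0.55389752 -3.06239969] [ 0.02575102 -0.01532738  0.04588727]
[0.01773548 0.97537619 0.14530479 0.16496442]
-> [ 0.452 -0.074  0.204] 5 rows
  T [[0.0, -0.0, -0.87], [0.0, -0.0, -0.86], [0.0, -0.0, -0.87], [0.0, -0.0, -0.87], [0.0, -0.0, -0.86]] R [[0.0, 0.0, 0.0], [0.0, 0.0, 0.0], [0.0, 0.0, 0.0], [0.0, 0.0, 0.0], [0.0, 0.0, 0.0]]
-> [ 0.617 -0.109  0.162] 8 rows
  T [[-0.63, 0.3, 0.18], [-0.65, 0.24, 0.21], [-0.66, 0.19, 0.23], [-0.66, 0.12, 0.27], [-0.66, 0.05, 0.28]] R [[-0.56, -0.32, -0.87], [-0.56, -0.32, -0.87], [-0.56, -0.32, -0.87], [-0.56, -0.32, -0.87], [-0.56, -0.32, -0.87]]
  T [[-0.66, -0.01, 0.31], [-0.64, -0.07, 0.32], [-0.63, -0.14, 0.34]] R [[-0.56, -0.32, -0.87], [-0.56, -0.32, -0.87], [-0.56, -0.32, -0.87]]
```

Emit:
{"op": "send_rows", "data": {
  "translation": [
    [0, 0, -0.87],
    [0, 0, -0.86],
    [0, 0, -0.87],
    [0, 0, -0.87],
    [0, 0, -0.86]
  ],
  "rotation": [
    [0, 0, 0],
    [0, 0, 0],
    [0, 0, 0],
    [0, 0, 0],
    [0, 0, 0]
  ],
  "grip": [5, 5, 5, 5, 5]
}}

```text
time: 11.65
eef_pos: [0.4524, -0.0741, 0.2053]
tcp_rot: [0.321, 0.947, -0.0, 0.0]
contact_force: [0.4, -0.2, -3.8]
opening: 0.154
```

Emit:
{"op": "send_rows", "data": {
  "translation": [
    [-0.63, 0.3, 0.18],
    [-0.65, 0.24, 0.21],
    [-0.66, 0.19, 0.23],
    [-0.66, 0.12, 0.27],
    [-0.66, 0.05, 0.28]
  ],
  "rotation": [
    [-0.56, -0.32, -0.87],
    [-0.56, -0.32, -0.87],
    [-0.56, -0.32, -0.87],
    [-0.56, -0.32, -0.87],
    [-0.56, -0.32, -0.87]
  ],
  "grip": [5, 5, 5, 5, 5]
}}

```text
time: 12.28
eef_pos: [0.5556, -0.0961, 0.1776]
tcp_rot: [0.132, 0.981, 0.093, 0.105]
contact_force: [0.5, -1.2, -3.1]
opening: 0.156
```

Emit:
{"op": "send_rows", "data": {
  "translation": [
    [-0.66, -0.01, 0.31],
    [-0.64, -0.07, 0.32],
    [-0.63, -0.14, 0.34],
    [0, 0, 0],
    [0, 0, 0]
  ],
  "rotation": [
    [-0.56, -0.32, -0.87],
    [-0.56, -0.32, -0.87],
    [-0.56, -0.32, -0.87],
    [0, 0, 0],
    [0, 0, 0]
  ],
  "grip": [5, 5, 5, 5, 5]
}}

```text
time: 12.9
eef_pos: [0.6168, -0.1091, 0.1612]
tcp_rot: [0.017, 0.976, 0.146, 0.164]
contact_force: [-0.4, -0.3, -3.7]
opening: 0.153
```

```bash
python3 - <<'E'
from h import *
import pickle
w=snap('wrist','w3');pickle.dump(w,open('w3.pkl','wb')); 
t=snap('top','t3');S=snap('scene','s3');pickle.dump((w,t,S),open('w3.pkl','wb'))
print(w[0]['eef_pos'],w[0]['tcp_rot'],w[0]['qpos'])
cv2.imwrite('pics/w3b.png',cv2.resize(w[1]['image'],(784,588)))
E
```

```text
[ 0.6167844  -0.10905253  0.16118388] [0.0174734  0.97550971 0.14564193 0.16390215] [-0.50115577  0.14259269  1.92767824  0.50676827  0.96963884 -2.30567734]
```

View pics/w3b.png

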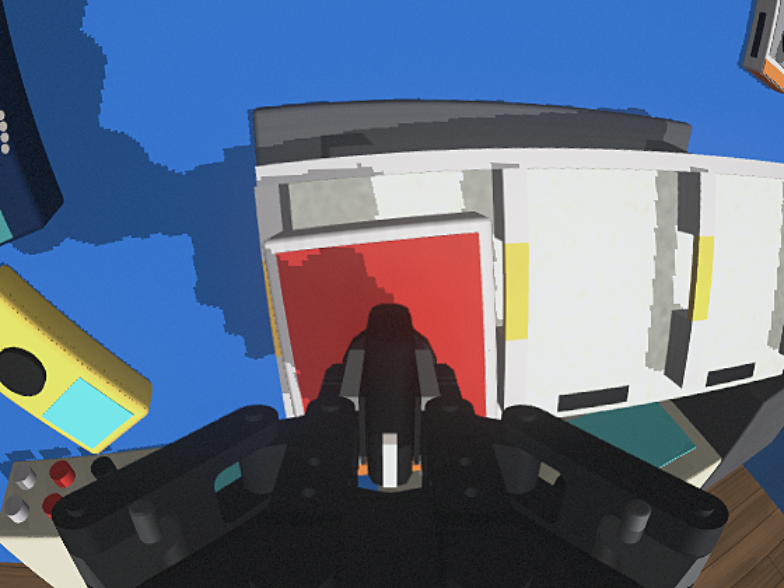

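```bash
cat > m1.py <<'E'
from h import *
from m0 import o,rackR
import pickle
from scipy.optimize import least_squares
w,t,S=pickle.load(open('w3.pkl','rb'))
obs=[((504,168),(-50,-52,10)),((526,168),(-50,-40,10)),((697,172),(-50,66,10)),((714,172),(-50,78,10)),((504,290),(0,-52,10)),((528,290),(0,-40,10)),((695,278),(0,66,10)),((712,278),(0,78,10))]
def res(p):
    Rm=rackR(p[3]); return np.array([proj(*w,p[:3]+Rm@np.array(q)/1000)*1.4-uv for uv,q in obs])
o2=least_squares(lambda p:res(p).ravel(),o.x)
if __name__=='__main__':
    print(o.x,o2.x);print(res(o2.x).round(1),res(o.x).round(1))
    Rm=rackR(o2.x[3]);b1=o2.x[:3]+Rm@[0,-.118,0]
    # module pose: near top edge corners, -x end, at tcp-dist
    s=w[0];Rt=R.from_quat(s['tcp_rot']).as_matrix();mid=s['eef_pos']+Rt@[0,0,.022]
    print('mid in bay1 (mm)',(Rm.T@(mid-b1)*1000).round(1),'tool yaw in deck',R.from_matrix(Rm.T@Rt@down(0).as_matrix().T).as_rotvec(degrees=True))
    top=mid+Rm[:,2]*.013; n=Rm[:,2]; q=[]
    for u,v in [(267,249),(488,217)]:
        p,d=ray(*w,u/1.4,v/1.4); P=p+d*((top-p)@n)/(d@n); q.append(Rm.T@(P-b1)*1000)
    q=np.array(q);print('near corners in bay1',q.round(1),'yaw',np.degrees(np.arctan2(-(q[1]-q[0])[0],(q[1]-q[0])[1])))
E
python3 m1.py
```

```text
[0.62405761 0.01737753 0.10453911 0.00662674] [ 0.61858137  0.01307751  0.11891348 -0.03217641]
[[-5.1  6.9]
 [-2.1  6.7]
 [ 6.3  8.2]
 [ 4.8  9.3]
 [-3.1 -8. ]
 [-3.  -9.4]
 [ 4.4 -6.5]
 [ 2.6 -7.2]] [[-16.6  11.4]
 [-15.1  10.2]
 [-11.7   3.5]
 [-13.1   3.9]
 [-11.3 -11.4]
 [-12.6 -13.3]
 [-10.7 -15.4]
 [-12.5 -16.6]]
mid in bay1 (mm) [16.2 11.6 49.1] tool yaw in deck [  1.13398451  -1.19537386 176.70695998]
near corners in bay1 [[-29.  -27.9  62.1]
 [-35.4  48.3  62.1]] yaw 4.824671200377074
```

```bash
cat > m2.py <<'E'
from h import *
import m0,m1
from scipy.optimize import least_squares
E_=R.from_euler
def RA(y,k):
    return [m0.rackR(y),(E_('z',y)*E_('y',-20,degrees=True)*E_('x',15,degrees=True)).as_matrix(),(E_('z',y)*E_('x',15,degrees=True)*E_('y',-20,degrees=True)).as_matrix()][k]
O=[(C,uv,q,1.) for C,uv,q in m0.obs]+[(m1.w,np.array(uv)/1.4,q,.7) for uv,q in m1.obs]
def res(p,k):
    Rm=RA(p[3],k);r=[]
    for C,uv,q,wt in O:
        q=np.array(q,float)
        if q[0]==0:q[0]=p[4]*100
        r.append((proj(*C,p[:3]+Rm@q/1000)-uv)*wt)
    return np.array(r)
fits=[least_squares(lambda p:res(p,k).ravel(),list(m0.o.x)+[0],loss='soft_l1') for k in range(3)]
k=int(np.argmin([f.cost for f in fits])); P=fits[k].x; Rm=RA(P[3],k); bay=[P[:3]+Rm@[0,.118*i,0] for i in(-1,0,1)]
if __name__=='__main__':
    for i,f in enumerate(fits): print(i,f.cost,f.x)
    print(res(P,k).round(1).tolist()); print(bay)
    s=m1.w[0];Rt=R.from_quat(s['tcp_rot']).as_matrix();mid=s['eef_pos']+Rt@[0,0,.022]
    print('mid in bay1 (mm)',(Rm.T@(mid-bay[0])*1000).round(1))
E
python3 m2.py
```

```text
0 7.610339326240679 [ 0.61783317  0.02053403  0.10973392 -0.01836203  0.10662437]
1 10.33119736907351 [ 0.61755299  0.01987966  0.11047417 -0.0171216   0.1047747 ]
2 7.299329120426142 [0.61776296 0.0204973  0.10957686 0.07949518 0.10680534]
[[-1.0, -0.2], [-1.1, -0.4], [-0.1, -0.7], [-0.5, -0.7], [-0.2, -0.8], [-1.1, -0.7], [-1.9, -0.0], [-0.6, -2.0], [-1.0, 0.0], [-0.1, -0.2], [0.9, -0.3], [0.0, 0.2], [0.5, 0.5], [-0.1, -0.3], [-0.2, -0.2], [-1.3, -0.7]]
[array([ 0.62681422, -0.093122  ,  0.07903621]), array([0.61776296, 0.0204973 , 0.10957686]), array([0.6087117 , 0.13411659, 0.14011751])]
mid in bay1 (mm) [18.   6.9 60.1]
```

```bash
python3 - <<'E'
from m2 import *
w=m1.w; s=w[0]; Rt=R.from_quat(s['tcp_rot']); mid=s['eef_pos']+Rt.apply([0,0,.022]); b1=bay[0]
top=mid+Rm[:,2]*.013; n=Rm[:,2]; q=[]
for u,v in [(267,249),(488,217),(290,410),(497,412)]:
    p,d=ray(*w,u/1.4,v/1.4); X=p+d*((top-p)@n)/(d@n); q.append(Rm.T@(X-b1)*1000)
q=np.array(q);print(q.round(1),'yaw',np.degrees(np.arctan2(-(q[1]-q[0])[0],(q[1]-q[0])[1])),[np.degrees(np.arctan2(*(q[i+2]-q[i])[[1,0]])) for i in(0,1)])
print('tool rel deck',(R.from_matrix(Rm).inv()*Rt*down(0).inv()).as_euler('ZYX',degrees=True))
for yaw in (174.7,):
    Q=R.from_matrix(Rm)*down(yaw)
    plan([(b1+Rm@np.array([10,9,60+22])/1000,Q),(b1+Rm@np.array([10,9,8+22])/1000,Q)])
E
```

```text
[[-28.  -31.9  73.1]
 [-33.5  44.   73.1]
 [ 34.3 -32.4  73.1]
 [ 41.4  47.3  73.1]] yaw 4.138372641877142 [np.float64(-0.4564793488288895), np.float64(2.534540417049056)]
tool rel deck [175.9925568    0.20313472  -0.54458547]
-> [ 0.609 -0.107  0.159] 1 rows
  T [[0.28, 0.05, 0.01]] R [[0.11, 0.05, 0.27]]
-> [ 0.626 -0.093  0.112] 2 rows
  T [[-0.0, -0.0, 0.87], [-0.0, -0.0, 0.86]] R [[-0.0, 0.0, -0.0], [-0.0, 0.0, -0.0]]
```

Emit:
{"op": "send_rows", "data": {
  "translation": [
    [0.28, 0.05, 0],
    [0, 0, 0.6],
    [0, 0, 0.6],
    [0, 0, 0.4],
    [0, 0, 0]
  ],
  "rotation": [
    [0.11, 0.05, 0.45],
    [0, 0, 0],
    [0, 0, 0],
    [0, 0, 0],
    [0, 0, 0]
  ],
  "grip": [5, 5, 5, 5, 5]
}}

```text
time: 13.68
eef_pos: [0.6242, -0.0933, 0.113]
tcp_rot: [0.037, 0.976, 0.145, 0.158]
contact_force: [0.6, -0.6, -2.3]
opening: 0.158
```

Emit:
{"op": "send_rows", "data": {
  "translation": [
    [0, 0, 0.1],
    [0, 0, 0]
  ],
  "rotation": [
    [0, 0, 0],
    [0, 0, 0]
  ],
  "grip": [5, 5]
}}

```text
time: 13.92
eef_pos: [0.6261, -0.0936, 0.1128]
tcp_rot: [0.037, 0.976, 0.144, 0.16]
contact_force: [-0.5, 0.1, -3.0]
opening: 0.16
```

```bash
cat > rel.py <<'E'
from m2 import *
import sys
def rel(i,off=.022):
    s=ctrl.get_state();Rt=R.from_quat(s['tcp_rot']);mid=s['eef_pos']+Rt.apply([0,0,off])
    print('t',s['time'],'mid in bay',i,(Rm.T@(mid-bay[i-1])*1000).round(1),'rot',(R.from_matrix(Rm).inv()*Rt*down(0).inv()).as_euler('ZYX',degrees=True).round(1),'F deck',(Rm.T@s['contact_force']).round(1),'q6',s['qpos'][5].round(2),'open',s['opening'].round(3))
if __name__=='__main__': rel(int(sys.argv[1]))
E
python3 rel.py 1
```

```text
Traceback (most recent call last):
  File "rel.py", line 6, in <module>
    if __name__=='__main__': rel(int(sys.argv[1]))
                             ~~~^^^^^^^^^^^^^^^^^^
  File "rel.py", line 5, in rel
    print('t',s['time'],'mid in bay',i,(Rm.T@(mid-bay[i-1])*1000).round(1),'rot',(R.from_matrix(Rm).inv()*Rt*down(0).inv()).as_euler('ZYX',degrees=True).round(1),'F deck',(Rm.T@s['contact_force']).round(1),'q6',s['qpos'][5].round(2),'open',s['opening'].round(3))
                                                                                                                                                                                                                                                ^^^^^^^^^^^^^^^^^^
AttributeError: 'float' object has no attribute 'round'
```

```bash
sed -i "s/s\['opening'\].round(3)/round(s['opening'],3)/" rel.py; python3 rel.py 1
```

```text
t 13.925 mid in bay 1 [10.6  8.3  9. ] rot [ 1.738e+02  1.000e-01 -0.000e+00] F deck [-1.5 -0.7 -2.6] q6 -2.28 open 0.16
```

Emit:
{"op": "send_rows", "data": {
  "translation": [
    [0, 0, 0.1],
    [0, 0, 0]
  ],
  "rotation": [
    [0, 0, 0],
    [0, 0, 0]
  ],
  "grip": [5, 5]
}}

```text
time: 14.18
eef_pos: [0.6267, -0.0926, 0.1097]
tcp_rot: [0.037, 0.976, 0.144, 0.159]
contact_force: [0.0, -0.4, -3.4]
opening: 0.157
```

Emit:
{"op": "send_rows", "data": {
  "translation": [
    [0, 0, 0.1],
    [0, 0, 0]
  ],
  "rotation": [
    [0, 0, 0],
    [0, 0, 0]
  ],
  "grip": [5, 5]
}}

```text
time: 14.42
eef_pos: [0.6283, -0.0922, 0.1079]
tcp_rot: [0.037, 0.976, 0.144, 0.16]
contact_force: [-1.3, -1.1, 0.2]
opening: 0.159
```

```bash
python3 rel.py 1
```

```text
t 14.425 mid in bay 1 [11.   8.2  3.5] rot [1.738e+02 1.000e-01 0.000e+00] F deck [-1.1 -0.9  0.9] q6 -2.28 open 0.159
```

Emit:
{"op": "send_rows", "data": {
  "translation": [
    [0, 0, 0],
    [0, 0, 0],
    [0, 0, 0],
    [0, 0, 0],
    [0, 0, 0]
  ],
  "rotation": [
    [0, 0, 0],
    [0, 0, 0],
    [0, 0, 0],
    [0, 0, 0],
    [0, 0, 0]
  ],
  "grip": [70, 70, 70, 70, 70]
}}

```text
time: 15.05
eef_pos: [0.6278, -0.0917, 0.107]
tcp_rot: [0.037, 0.976, 0.144, 0.159]
contact_force: [-0.3, 0.0, -0.5]
opening: 0.82
```

Emit:
{"op": "send_rows", "data": {
  "translation": [
    [0, 0, -0.95],
    [0, 0, -0.95],
    [0, 0, -0.9],
    [0, 0, 0],
    [0, 0, 0]
  ],
  "rotation": [
    [0, 0, 0],
    [0, 0, 0],
    [0, 0, 0],
    [0, 0, 0],
    [0, 0, 0]
  ],
  "grip": [85, 85, 85, 85, 85]
}}

```text
time: 15.68
eef_pos: [0.6004, -0.1141, 0.1822]
tcp_rot: [0.037, 0.976, 0.145, 0.159]
contact_force: [0.0, -0.5, -0.8]
opening: 0.994
```

```bash
python3 - <<'E'
from h import *
import pickle
w=snap('wrist','w4');pickle.dump(w,open('w4.pkl','wb')); 
cv2.imwrite('pics/w4b.png',cv2.resize(w[1]['image'],(784,588)))
E
python3 rel.py 1
```

```text
t 15.725 mid in bay 1 [ 9.   8.7 85.3] rot [ 1.737e+02 -1.000e-01 -1.000e-01] F deck [-0.4  0.5 -0.3] q6 -2.26 open 0.996
```

View pics/w4b.png

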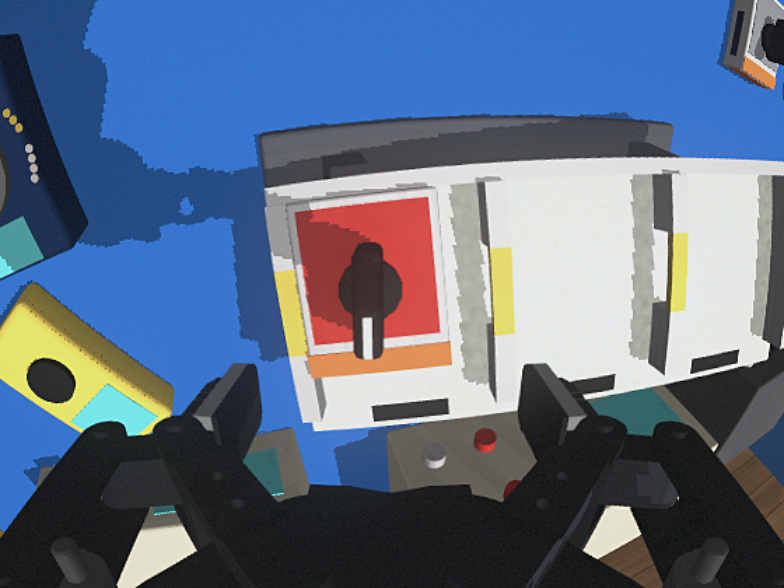

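The picture shows the red module home in bay 1. Its top corners are (288,206), (434,188), (452,364), (308,376), flush with the lip and right wall; the wing runs from (369,243) to (366,358).

```bash
cat > look.py <<'E'
from m2 import *
def inbay(w,i,pts,z):
    n=Rm[:,2];top=bay[i-1]+n*z;out=[]
    for u,v in pts:
        p,d=ray(*w,u/1.4,v/1.4);X=p+d*((top-p)@n)/(d@n);out.append(Rm.T@(X-bay[i-1])*1000)
    return np.array(out)[:,:2].round(1)
def report(w,i,corn,wing):
    c=inbay(w,i,corn,.013);a=inbay(w,i,wing,.053)
    print('corners',c.tolist(),'mean',c.mean(0));e=(c[2]+c[3]-c[0]-c[1]);print('mod yaw',np.degrees(np.arctan2(e[1],e[0])))
    d=a[1]-a[0];print('wing',a.tolist(),a.mean(0),'yaw',np.degrees(np.arctan2(d[1],d[0])),np.linalg.norm(d))
E
python3 - <<'E'
from look import *
import pickle
w=pickle.load(open('w4.pkl','rb'))
report(w,1,[(288,206),(434,188),(452,364),(308,376)],[(369,243),(367,358)])
# wall/lip checks: yellow wall top of bay2 
print(inbay(w,2,[(491,248),(513,247),(516,333),(494,334)],.010))
E
```

```text
corners [[-48.3, -38.6], [-48.7, 38.5], [50.2, 40.4], [49.0, -42.8]] mean [ 0.55  -0.625]
mod yaw -0.6716322979332068
wing [[-29.2, 4.1], [24.5, -3.3]] [-2.35  0.4 ] yaw -7.846092206860729 54.20747180970535
[[-13.6 -51.1]
 [-13.  -38.6]
 [ 37.1 -38.8]
 [ 36.  -51.9]]
```

```bash
cat > go.py <<'E'
from look import *
def goto(i,lst):
    plan([(bay[i-1]+Rm@np.array([x,y,z])/1000,R.from_matrix(Rm)*down(yaw)) for x,y,z,yaw in lst])
E
python3 -c "
from go import *
goto(1,[(-.5,0,107,172.3),(-.5,0,23.5,172.3)])"
```

```text
-> [ 0.592 -0.122  0.176] 1 rows
  T [[0.28, -0.32, 0.01]] R [[0.01, -0.02, 0.28]]
-> [ 0.619 -0.099  0.1  ] 3 rows
  T [[0.0, -0.0, 0.93], [0.0, -0.0, 0.93], [0.0, -0.0, 0.92]] R [[0.0, -0.0, 0.0], [0.0, -0.0, 0.0], [0.0, -0.0, 0.0]]
```

Emit:
{"op": "send_rows", "data": {
  "translation": [
    [0.28, -0.32, 0],
    [0, 0, 0.9],
    [0, 0, 0.9],
    [0, 0, 0.97],
    [0, 0, 0]
  ],
  "rotation": [
    [0, 0, 0.28],
    [0, 0, 0],
    [0, 0, 0],
    [0, 0, 0],
    [0, 0, 0]
  ],
  "grip": [85, 85, 85, 85, 85],
  "squeeze": 25
}}

```text
time: 16.35
eef_pos: [0.6169, -0.0989, 0.0985]
tcp_rot: [0.049, 0.976, 0.148, 0.154]
contact_force: [-0.1, 0.5, -0.5]
opening: 0.997
```

Emit:
{"op": "send_rows", "data": {
  "translation": [
    [0, 0, 0],
    [0, 0, 0],
    [0, 0, 0],
    [0, 0, 0],
    [0, 0, 0]
  ],
  "rotation": [
    [0, 0, 0],
    [0, 0, 0],
    [0, 0, 0],
    [0, 0, 0],
    [0, 0, 0]
  ],
  "grip": [40, 25, 10, 8, 8]
}}

```text
time: 16.98
eef_pos: [0.6195, -0.1006, 0.1033]
tcp_rot: [0.049, 0.975, 0.146, 0.158]
contact_force: [-1.9, -1.3, 3.1]
opening: 0.157
```

```bash
python3 rel.py 1
```

```text
t 16.975 mid in bay 1 [ 1.3 -0.4  4.4] rot [1.724e+02 1.000e-01 0.000e+00] F deck [-0.7 -0.3  3.8] q6 -2.28 open 0.157
```

Emit:
{"op": "send_rows", "data": {
  "translation": [
    [0, 0, -0.06],
    [0, 0, 0],
    [0, 0, 0],
    [0, 0, 0],
    [0, 0, 0]
  ],
  "rotation": [
    [0, 0, 0],
    [0, 0, 0.98],
    [0, 0, 0.98],
    [0, 0, 0.98],
    [0, 0, 0.98]
  ],
  "grip": [8, 8, 8, 8, 8]
}}

```text
time: 17.6
eef_pos: [0.6191, -0.1008, 0.1039]
tcp_rot: [0.216, 0.952, 0.171, 0.131]
contact_force: [2.6, 0.0, -1.4]
opening: 0.16
```

Emit:
{"op": "send_rows", "data": {
  "translation": [
    [0, 0, 0],
    [0, 0, 0],
    [0, 0, 0],
    [0, 0, 0],
    [0, 0, 0]
  ],
  "rotation": [
    [0, 0, 0.98],
    [0, 0, 0.98],
    [0, 0, 0.98],
    [0, 0, 0.98],
    [0, 0, 0.98]
  ],
  "grip": [8, 8, 8, 8, 8]
}}

```text
time: 18.23
eef_pos: [0.619, -0.1008, 0.1038]
tcp_rot: [0.413, 0.885, 0.195, 0.092]
contact_force: [2.4, -0.8, -2.2]
opening: 0.16
```

Emit:
{"op": "send_rows", "data": {
  "translation": [
    [0, 0, 0],
    [0, 0, 0],
    [0, 0, 0],
    [0, 0, 0],
    [0, 0, 0]
  ],
  "rotation": [
    [0, 0, 0.98],
    [0, 0, 0.98],
    [0, 0, 0.98],
    [0, 0, 0.98],
    [0, 0, 0.98]
  ],
  "grip": [8, 8, 8, 8, 8]
}}

```text
time: 18.85
eef_pos: [0.6189, -0.1008, 0.1037]
tcp_rot: [0.591, 0.777, 0.21, 0.048]
contact_force: [2.9, -0.5, -2.5]
opening: 0.156
```

```bash
python3 rel.py 1; python3 -c "
from h import *
print(ctrl.get_state()['wrist_torque'])"
```

```text
t 18.85 mid in bay 1 [ 0.9 -0.4  5. ] rot [ 1.036e+02  0.000e+00 -1.000e-01] F deck [ 1.9 -1.3 -3.1] q6 -1.08 open 0.156
[-0.3809239  -0.21956778 -0.16637282]
```

Emit:
{"op": "send_rows", "data": {
  "translation": [
    [0, 0, 0.05],
    [0, 0, 0],
    [0, 0, 0],
    [0, 0, 0],
    [0, 0, 0]
  ],
  "rotation": [
    [0, 0, 0],
    [0, 0, 0.95],
    [0, 0, 0.95],
    [0, 0, 0.95],
    [0, 0, 0]
  ],
  "grip": [8, 8, 8, 8, 8]
}}

```text
time: 19.48
eef_pos: [0.6192, -0.1008, 0.1033]
tcp_rot: [0.681, 0.7, 0.214, 0.022]
contact_force: [-3.2, -3.0, 3.2]
opening: 0.162
```

```bash
python3 rel.py 1; python3 -c "
from h import *
print(ctrl.get_state()['wrist_torque'])"
```

```text
t 19.475 mid in bay 1 [ 1.  -0.6  4.5] rot [89.6  0.  -0. ] F deck [-1.9 -1.8  4.8] q6 -0.84 open 0.162
[-0.30602062  0.24151742 -0.05056873]
```

Emit:
{"op": "send_rows", "data": {
  "translation": [
    [0, 0, 0],
    [0, 0, 0],
    [0, 0, 0],
    [0, 0, 0],
    [0, 0, -0.3]
  ],
  "rotation": [
    [0, 0, 0],
    [0, 0, 0],
    [0, 0, 0],
    [0, 0, 0],
    [0, 0, 0]
  ],
  "grip": [30, 60, 85, 85, 85]
}}

```text
time: 20.1
eef_pos: [0.6157, -0.1023, 0.1103]
tcp_rot: [0.682, 0.699, 0.214, 0.021]
contact_force: [-1.3, -0.1, -0.6]
opening: 0.995
```

Emit:
{"op": "send_rows", "data": {
  "translation": [
    [0, 0, -0.95],
    [0, 0, -0.95],
    [0, 0, -0.95],
    [0, 0, 0],
    [0, 0, 0]
  ],
  "rotation": [
    [0, 0, 0],
    [0, 0, 0],
    [0, 0, 0],
    [0, 0, 0],
    [0, 0, 0]
  ],
  "grip": [85, 85, 85, 85, 85]
}}

```text
time: 20.72
eef_pos: [0.5884, -0.1255, 0.1878]
tcp_rot: [0.682, 0.699, 0.214, 0.021]
contact_force: [-0.1, 0.2, 0.1]
opening: 1.001
```

```bash
python3 - <<'E'
from h import *
import pickle
w=snap('wrist','w5');pickle.dump(w,open('w5.pkl','wb')); 
cv2.imwrite('pics/w5b.png',cv2.resize(w[1]['image'],(784,588)))
snap('top','t5')
E
python3 rel.py 1
```

```text
t 20.825 mid in bay 1 [-0.5  0.1 96.9] rot [89.5 -0.1  0.1] F deck [-0.8  0.4 -0.6] q6 -0.81 open 0.996
```

View pics/w5b.png

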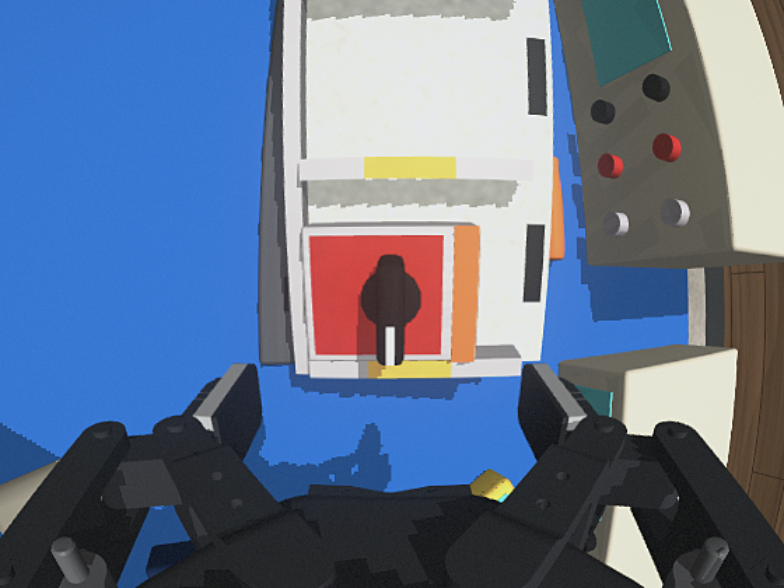

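The picture shows red home in bay 1 with its wing across: wing from (391,255) to (390,365), module corners (309,358), (303,227), (479,226), (474,361).

```bash
python3 - <<'E'
from look import *
import pickle
w=pickle.load(open('w5.pkl','rb'))
report(w,1,[(309,358),(303,227),(479,226),(474,361)],[(391,255),(390,365)])
# grey module from latest top image
im=cv2.imread('pics/t5.png').astype(int); c=im[225:285,150:210]
m0_=cv2.imread('pics/top0.png').astype(int)[225:285,150:210]
print('grey region diff',np.abs(c-m0_).mean())
b=[.446,.343]
plan([([.54,-.06,.27],down(100)),([.45,.335,.21],down(158))])
E
```

```text
corners [[-49.1, -38.9], [-48.2, 39.3], [49.6, 39.1], [50.0, -41.7]] mean [ 0.575 -0.55 ]
mod yaw -0.8729001509175283
wing [[0.5, 29.8], [-0.4, -25.8]] [0.05 2.  ] yaw -90.9273686774703 55.60728369557355
grey region diff 5.304074074074074
-> [ 0.54 -0.06  0.27] 5 rows
  T [[0.59, -0.13, -0.49], [0.56, -0.15, -0.5], [0.55, -0.17, -0.53], [0.52, -0.2, -0.53], [0.51, -0.21, -0.55]] R [[0.82, -0.56, -0.34], [0.82, -0.56, -0.34], [0.82, -0.56, -0.34], [0.82, -0.56, -0.34], [0.82, -0.56, -0.34]]
-> [0.45  0.335 0.21 ] 14 rows
  T [[0.96, -0.05, 0.14], [0.97, 0.03, 0.15], [0.96, 0.09, 0.14], [0.95, 0.16, 0.15], [0.93, 0.23, 0.14]] R [[-0.0, -0.0, -0.83], [-0.0, -0.0, -0.83], [-0.0, -0.0, -0.83], [-0.0, -0.0, -0.83], [-0.0, -0.0, -0.83]]
  T [[0.92, 0.3, 0.15], [0.89, 0.36, 0.14], [0.87, 0.43, 0.15], [0.83, 0.49, 0.14], [0.79, 0.54, 0.15]] R [[-0.0, -0.0, -0.83], [-0.0, -0.0, -0.83], [-0.0, -0.0, -0.83], [-0.0, -0.0, -0.83], [-0.0, -0.0, -0.83]]
  T [[0.76, 0.61, 0.14], [0.7, 0.65, 0.15], [0.66, 0.71, 0.14], [0.6, 0.75, 0.15]] R [[-0.0, -0.0, -0.83], [-0.0, -0.0, -0.83], [-0.0, -0.0, -0.83], [-0.0, -0.0, -0.83]]
```

Emit:
{"op": "send_rows", "data": {
  "translation": [
    [0.59, -0.13, -0.49],
    [0.56, -0.15, -0.5],
    [0.55, -0.17, -0.53],
    [0.52, -0.2, -0.53],
    [0.51, -0.21, -0.55]
  ],
  "rotation": [
    [0.82, -0.56, -0.34],
    [0.82, -0.56, -0.34],
    [0.82, -0.56, -0.34],
    [0.82, -0.56, -0.34],
    [0.82, -0.56, -0.34]
  ],
  "grip": [85, 85, 85, 85, 85]
}}

```text
time: 21.45
eef_pos: [0.5399, -0.0596, 0.2708]
tcp_rot: [0.642, 0.767, -0.002, -0.001]
contact_force: [-0.1, 0.6, -0.5]
opening: 0.998
```

Emit:
{"op": "send_rows", "data": {
  "translation": [
    [0.96, -0.05, 0.14],
    [0.97, 0.03, 0.15],
    [0.96, 0.09, 0.14],
    [0.95, 0.16, 0.15],
    [0.93, 0.23, 0.14]
  ],
  "rotation": [
    [0, 0, -0.83],
    [0, 0, -0.83],
    [0, 0, -0.83],
    [0, 0, -0.83],
    [0, 0, -0.83]
  ],
  "grip": [85, 85, 85, 85, 85]
}}

```text
time: 22.08
eef_pos: [0.5077, 0.0818, 0.2483]
tcp_rot: [0.493, 0.87, -0.0, -0.001]
contact_force: [0.5, 0.3, 0.1]
opening: 0.998
```

Emit:
{"op": "send_rows", "data": {
  "translation": [
    [0.92, 0.3, 0.15],
    [0.89, 0.36, 0.14],
    [0.87, 0.43, 0.15],
    [0.83, 0.49, 0.14],
    [0.79, 0.54, 0.15]
  ],
  "rotation": [
    [0, 0, -0.83],
    [0, 0, -0.83],
    [0, 0, -0.83],
    [0, 0, -0.83],
    [0, 0, -0.83]
  ],
  "grip": [85, 85, 85, 85, 85]
}}

```text
time: 22.7
eef_pos: [0.4755, 0.2227, 0.2264]
tcp_rot: [0.328, 0.945, -0.0, -0.001]
contact_force: [0.7, 0.2, -1.0]
opening: 0.996
```

Emit:
{"op": "send_rows", "data": {
  "translation": [
    [0.76, 0.61, 0.14],
    [0.7, 0.65, 0.15],
    [0.66, 0.71, 0.14],
    [0.6, 0.75, 0.15],
    [0, 0, 0]
  ],
  "rotation": [
    [0, 0, -0.83],
    [0, 0, -0.83],
    [0, 0, -0.83],
    [0, 0, -0.83],
    [0, 0, 0]
  ],
  "grip": [85, 85, 85, 85, 85]
}}

```text
time: 23.32
eef_pos: [0.4494, 0.3357, 0.2086]
tcp_rot: [0.188, 0.982, -0.001, -0.001]
contact_force: [0.1, 0.0, -0.3]
opening: 0.997
```

```bash
python3 - <<'E'
from h import *
import pickle
w=snap('wrist','w6');pickle.dump(w,open('w6.pkl','wb')); 
cv2.imwrite('pics/w6b.png',cv2.resize(w[1]['image'],(784,588)))
E
```

```text
(no output)
```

View pics/w6b.png

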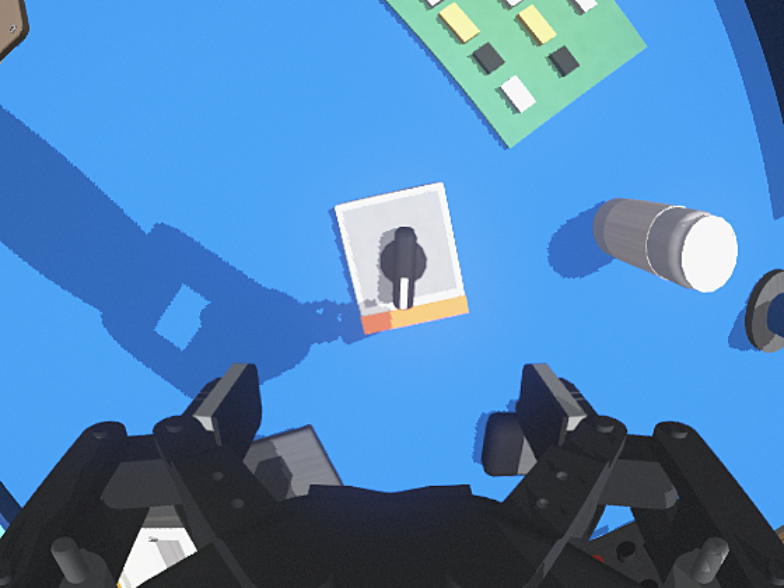

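The picture shows the grey module: corners (335,206), (443,183), (468,311), (364,333); wing from (404,228) to (403,309).

```bash
python3 - <<'E'
from h import *
import pickle
w=pickle.load(open('w6.pkl','rb'));k=1.4
g=lambda u,v,z:onz(*w,u/k,v/k,z)
P=np.array([g(*p,.026) for p in[(335,206),(443,183),(468,311),(364,333)]]);c=P.mean(0)
print(c,[np.linalg.norm(P[i]-P[i-1]).round(3) for i in range(4)])
ym=np.degrees(np.arctan2(*(P[2]+P[3]-P[0]-P[1])[[1,0]]));print('yaw',ym)
a,b=g(404,228,.066),g(403,309,.066);wy=np.degrees(np.arctan2(*(b-a)[[1,0]]));print('wing',(a+b)/2,np.linalg.norm(a-b),'yaw',wy)
s=w[0];t=c*.5+(a+b)/4;t[2]=.0355
plan([([t[0],t[1],.2],down(180+wy)),(t,down(180+wy))])
E
```

```text
[0.4466949  0.34693934 0.026     ] [np.float64(0.098), np.float64(0.079), np.float64(0.097), np.float64(0.08)]
yaw -9.560703062057394
wing [0.44527577 0.34678236 0.066     ] 0.053035572781510054 yaw -21.950346286787777
-> [0.446 0.347 0.2  ] 1 rows
  T [[0.27, 0.32, 0.3]] R [[-0.02, -0.01, 0.03]]
-> [0.446 0.347 0.036] 6 rows
  T [[0.0, 0.0, 0.91], [0.0, 0.0, 0.92], [0.0, 0.0, 0.91], [0.0, 0.0, 0.92], [0.0, 0.0, 0.91]] R [[-0.0, -0.0, 0.0], [-0.0, -0.0, 0.0], [-0.0, -0.0, 0.0], [-0.0, -0.0, 0.0], [-0.0, -0.0, 0.0]]
  T [[0.0, 0.01, 0.91]] R [[-0.0, -0.0, 0.0]]
```

Emit:
{"op": "send_rows", "data": {
  "translation": [
    [0.27, 0.32, 0.3],
    [0, 0, 0.91],
    [0, 0, 0.92],
    [0, 0, 0.91],
    [0, 0, 0.92]
  ],
  "rotation": [
    [0, 0, 0],
    [0, 0, 0],
    [0, 0, 0],
    [0, 0, 0],
    [0, 0, 0]
  ],
  "grip": [85, 85, 85, 85, 85],
  "squeeze": 50
}}

```text
time: 24.0
eef_pos: [0.4469, 0.346, 0.0905]
tcp_rot: [0.19, 0.982, 0.0, 0.0]
contact_force: [-0.9, -0.8, 0.8]
opening: 0.996
```

Emit:
{"op": "send_rows", "data": {
  "translation": [
    [0, 0, 0.91],
    [0, 0, 0.91],
    [0, 0, 0],
    [0, 0, 0],
    [0, 0, 0]
  ],
  "rotation": [
    [0, 0, 0],
    [0, 0, 0],
    [0, 0, 0],
    [0, 0, 0],
    [0, 0, 0]
  ],
  "grip": [85, 85, 20, 8, 5]
}}

```text
time: 24.62
eef_pos: [0.4482, 0.3469, 0.0388]
tcp_rot: [0.19, 0.982, 0.001, 0.002]
contact_force: [0.3, 0.1, 0.6]
opening: 0.369
```

Emit:
{"op": "send_rows", "data": {
  "translation": [
    [0, 0, 0],
    [0, 0, 0],
    [0, 0, -0.5],
    [0, 0, -0.9],
    [0, 0, -0.9]
  ],
  "rotation": [
    [0, 0, 0],
    [0, 0, 0],
    [0, 0, 0],
    [0, 0, 0],
    [0, 0, 0]
  ],
  "grip": [5, 5, 5, 5, 5]
}}

```text
time: 25.25
eef_pos: [0.4461, 0.3459, 0.1064]
tcp_rot: [0.19, 0.982, -0.001, -0.0]
contact_force: [1.3, 0.9, -3.4]
opening: 0.152
```

Emit:
{"op": "send_rows", "data": {
  "translation": [
    [0, 0, -0.9],
    [0, 0, -0.9],
    [0, 0, -0.9],
    [0, 0, -0.9],
    [0, 0, 0]
  ],
  "rotation": [
    [0, 0, 0],
    [0, 0, 0],
    [0, 0, 0],
    [0, 0, 0],
    [0, 0, 0]
  ],
  "grip": [5, 5, 5, 5, 5]
}}

```text
time: 25.88
eef_pos: [0.4478, 0.3469, 0.2168]
tcp_rot: [0.19, 0.982, 0.002, 0.002]
contact_force: [0.6, -0.3, -2.9]
opening: 0.156
```

```bash
python3 -c "
from go import *
print(ctrl.get_state()['eef_pos'],ctrl.get_state()['opening'])
goto(2,[(10,9,90,168),(10,9,33,168)])"
```

```text
[0.4478408  0.34692138 0.21681876] 0.15614759219357363
-> [0.598 0.005 0.197] 11 rows
  T [[-0.81, -0.79, 0.06], [-0.79, -0.81, 0.05], [-0.77, -0.83, 0.04], [-0.76, -0.84, 0.04], [-0.74, -0.86, 0.02]] R [[-0.37, -0.25, -0.21], [-0.37, -0.25, -0.21], [-0.37, -0.25, -0.21], [-0.37, -0.25, -0.21], [-0.37, -0.25, -0.21]]
  T [[-0.73, -0.87, 0.01], [-0.71, -0.88, -0.01], [-0.7, -0.9, -0.01], [-0.67, -0.9, -0.03], [-0.67, -0.92, -0.05]] R [[-0.37, -0.25, -0.21], [-0.37, -0.25, -0.21], [-0.37, -0.25, -0.21], [-0.37, -0.25, -0.21], [-0.37, -0.25, -0.21]]
  T [[-0.64, -0.93, -0.06]] R [[-0.37, -0.25, -0.21]]
-> [0.616 0.02  0.145] 2 rows
  T [[-0.0, 0.0, 0.95], [-0.0, 0.0, 0.95]] R [[-0.0, 0.01, 0.0], [-0.0, 0.01, 0.0]]
```

```bash
python3 -c "
from go import *
s=ctrl.get_state()
plan([(s['eef_pos']+[0,0,.058],R.from_quat(s['tcp_rot']))]+[(bay[1]+Rm@np.array([10,9,z])/1000,R.from_matrix(Rm)*down(168)) for z in (130,34)])"
```

```text
-> [0.448 0.347 0.275] 2 rows
  T [[-0.0, 0.0, -0.97], [-0.01, 0.01, -0.96]] R [[0.0, 0.0, 0.0], [0.0, 0.0, 0.0]]
-> [ 0.585 -0.006  0.233] 12 rows
  T [[-0.72, -0.77, 0.11], [-0.7, -0.78, 0.11], [-0.69, -0.8, 0.1], [-0.67, -0.81, 0.08], [-0.65, -0.83, 0.08]] R [[-0.34, -0.23, -0.19], [-0.34, -0.23, -0.19], [-0.34, -0.23, -0.19], [-0.34, -0.23, -0.19], [-0.34, -0.23, -0.19]]
  T [[-0.65, -0.84, 0.06], [-0.62, -0.85, 0.05], [-0.61, -0.86, 0.04], [-0.6, -0.88, 0.03], [-0.58, -0.88, 0.01]] R [[-0.34, -0.23, -0.19], [-0.34, -0.23, -0.19], [-0.34, -0.23, -0.19], [-0.34, -0.23, -0.19], [-0.34, -0.23, -0.19]]
  T [[-0.57, -0.89, -0.01], [-0.55, -0.91, -0.02]] R [[-0.34, -0.23, -0.19], [-0.34, -0.23, -0.19]]
-> [0.616 0.02  0.146] 4 rows
  T [[0.0, 0.0, 0.8], [0.0, 0.0, 0.8], [0.01, 0.0, 0.8], [-0.0, 0.0, 0.8]] R [[-0.0, 0.01, -0.01], [-0.0, 0.01, -0.01], [-0.0, 0.01, -0.01], [-0.0, 0.01, -0.01]]
```

Emit:
{"op": "send_rows", "data": {
  "translation": [
    [0, 0, -0.97],
    [0, 0, -0.96],
    [-0.72, -0.77, 0.11],
    [-0.7, -0.78, 0.11],
    [-0.69, -0.8, 0.1]
  ],
  "rotation": [
    [0, 0, 0],
    [0, 0, 0],
    [-0.34, -0.23, -0.19],
    [-0.34, -0.23, -0.19],
    [-0.34, -0.23, -0.19]
  ],
  "grip": [5, 5, 5, 5, 5]
}}

```text
time: 26.5
eef_pos: [0.4801, 0.257, 0.2592]
tcp_rot: [0.164, 0.985, 0.037, 0.037]
contact_force: [-0.2, -0.0, -3.8]
opening: 0.152
```

Emit:
{"op": "send_rows", "data": {
  "translation": [
    [-0.67, -0.81, 0.08],
    [-0.65, -0.83, 0.08],
    [-0.65, -0.84, 0.06],
    [-0.62, -0.85, 0.05],
    [-0.61, -0.86, 0.04]
  ],
  "rotation": [
    [-0.34, -0.23, -0.19],
    [-0.34, -0.23, -0.19],
    [-0.34, -0.23, -0.19],
    [-0.34, -0.23, -0.19],
    [-0.34, -0.23, -0.19]
  ],
  "grip": [5, 5, 5, 5, 5]
}}

```text
time: 27.12
eef_pos: [0.5366, 0.1101, 0.242]
tcp_rot: [0.122, 0.982, 0.101, 0.1]
contact_force: [-0.2, -0.2, -2.6]
opening: 0.151
```

Emit:
{"op": "send_rows", "data": {
  "translation": [
    [-0.6, -0.88, 0.03],
    [-0.58, -0.88, 0.01],
    [-0.57, -0.89, 0],
    [-0.55, -0.91, 0],
    [0, 0, 0]
  ],
  "rotation": [
    [-0.34, -0.23, -0.19],
    [-0.34, -0.23, -0.19],
    [-0.34, -0.23, -0.19],
    [-0.34, -0.23, -0.19],
    [0, 0, 0]
  ],
  "grip": [5, 5, 5, 5, 5]
}}

```text
time: 27.75
eef_pos: [0.5825, -0.0086, 0.2268]
tcp_rot: [0.09, 0.973, 0.15, 0.149]
contact_force: [-0.4, -0.2, -3.0]
opening: 0.156
```

```bash
python3 rel.py 2
```

```text
t 27.75 mid in bay 2 [  5.7   5.  103.6] rot [167.6  -0.3   0.3] F deck [-1.3 -1.  -2.5] q6 -1.93 open 0.156
```

Emit:
{"op": "send_rows", "data": {
  "translation": [
    [-0.12, 0.16, 0.75],
    [0, 0, 0.85],
    [0, 0, 0.85],
    [0, 0, 0.7],
    [0, 0, 0]
  ],
  "rotation": [
    [0, 0, 0],
    [0, 0, 0],
    [0, 0, 0],
    [0, 0, 0],
    [0, 0, 0]
  ],
  "grip": [5, 5, 5, 5, 5]
}}

```text
time: 28.38
eef_pos: [0.6159, 0.0238, 0.1437]
tcp_rot: [0.087, 0.974, 0.151, 0.148]
contact_force: [-0.1, -0.6, -3.3]
opening: 0.157
```

Emit:
{"op": "send_rows", "data": {
  "translation": [
    [0, 0, 0.1],
    [0, 0, 0]
  ],
  "rotation": [
    [0, 0, 0],
    [0, 0, 0]
  ],
  "grip": [5, 5]
}}

```text
time: 28.62
eef_pos: [0.6189, 0.0231, 0.1445]
tcp_rot: [0.087, 0.973, 0.15, 0.151]
contact_force: [0.1, 0.1, -3.3]
opening: 0.156
```

```bash
python3 rel.py 2
```

```text
t 28.625 mid in bay 2 [12.6 11.4  8.7] rot [167.9  -0.    0.2] F deck [-1.  -0.8 -3.1] q6 -1.95 open 0.156
```

Emit:
{"op": "send_rows", "data": {
  "translation": [
    [0.07, -0.07, 0.1],
    [0, 0, 0.07],
    [0, 0, 0]
  ],
  "rotation": [
    [0, 0, 0],
    [0, 0, 0],
    [0, 0, 0]
  ],
  "grip": [5, 5, 5]
}}

```text
time: 29.0
eef_pos: [0.6198, 0.0218, 0.1414]
tcp_rot: [0.087, 0.973, 0.15, 0.153]
contact_force: [-5.1, -2.1, 6.8]
opening: 0.156
```

```bash
python3 rel.py 2
```

```text
t 29.0 mid in bay 2 [12.5  9.2  5.8] rot [167.9   0.2   0.2] F deck [-2.5  0.2  8.4] q6 -1.96 open 0.156
```

Contact with the deck. Releasing, then backing off to look.

Emit:
{"op": "send_rows", "data": {
  "translation": [
    [0, 0, -0.06],
    [0, 0, 0],
    [0, 0, 0],
    [0, 0, 0],
    [0, 0, 0]
  ],
  "rotation": [
    [0, 0, 0],
    [0, 0, 0],
    [0, 0, 0],
    [0, 0, 0],
    [0, 0, 0]
  ],
  "grip": [5, 75, 75, 75, 75]
}}

```text
time: 29.62
eef_pos: [0.6177, 0.0225, 0.1396]
tcp_rot: [0.088, 0.973, 0.151, 0.151]
contact_force: [0.2, -0.5, 0.1]
opening: 0.88
```

Emit:
{"op": "send_rows", "data": {
  "translation": [
    [0, 0, -0.95],
    [0, 0, -0.95],
    [0, 0, -0.9],
    [0, 0, 0],
    [0, 0, 0]
  ],
  "rotation": [
    [0, 0, 0],
    [0, 0, 0],
    [0, 0, 0],
    [0, 0, 0],
    [0, 0, 0]
  ],
  "grip": [85, 85, 85, 85, 85]
}}

```text
time: 30.25
eef_pos: [0.5905, 0.0003, 0.215]
tcp_rot: [0.088, 0.973, 0.151, 0.15]
contact_force: [0.1, -0.4, -0.1]
opening: 0.994
```

```bash
python3 - <<'E'
from h import *
import pickle
w=snap('wrist','w7');pickle.dump(w,open('w7.pkl','wb')); 
cv2.imwrite('pics/w7b.png',cv2.resize(w[1]['image'],(784,588)))
E
python3 rel.py 2
```

```text
t 30.3 mid in bay 2 [ 8.9  9.9 87.4] rot [167.8  -0.2   0.2] F deck [-0.1  0.8 -0.4] q6 -1.93 open 0.997
```

View pics/w7b.png

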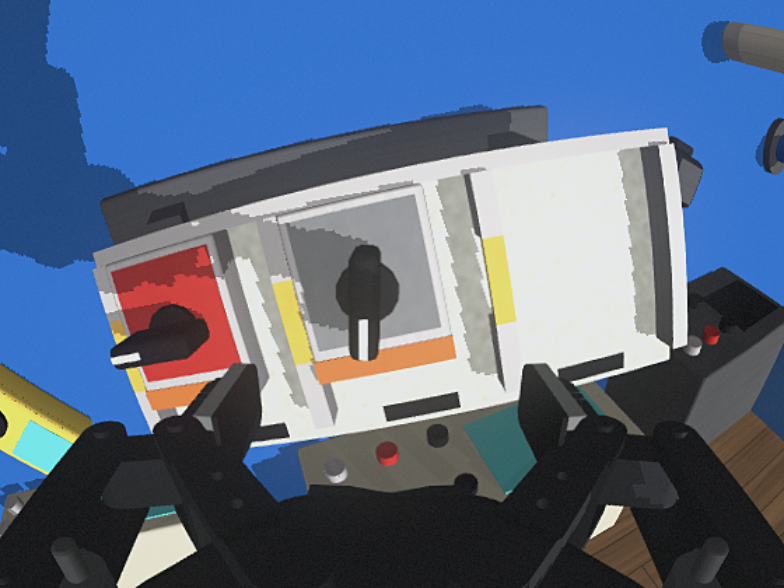

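The picture shows grey home in bay 2 and red still locked in bay 1. Grey's corners are (277,216), (420,187), (456,358), (319,384), with the wing from (365,247) to (363,360).

```bash
python3 - <<'E'
from go import *
import pickle
w=pickle.load(open('w7.pkl','rb'))
report(w,2,[(277,216),(420,187),(456,358),(319,384)],[(365,247),(363,360)])
goto(2,[(0,0,107,166.5),(0,0,25.5,166.5)])
E
```

```text
corners [[-49.4, -39.3], [-47.5, 38.3], [50.7, 39.9], [50.4, -41.4]] mean [ 1.05  -0.625]
mod yaw -0.14468600435283704
wing [[-28.0, 6.9], [24.4, -6.2]] [-1.8   0.35] yaw -14.03624346792648 54.01268369559135
-> [ 0.583 -0.008  0.207] 1 rows
  T [[0.22, -0.39, 0.08]] R [[-0.04, -0.04, 0.26]]
-> [0.61  0.014 0.133] 3 rows
  T [[0.0, 0.0, 0.91], [0.0, 0.0, 0.9], [0.0, 0.0, 0.91]] R [[0.0, 0.0, 0.0], [0.0, 0.0, 0.0], [0.0, 0.0, 0.0]]
```

Emit:
{"op": "send_rows", "data": {
  "translation": [
    [0.22, -0.39, 0.08],
    [0, 0, 0.91],
    [0, 0, 0.9],
    [0, 0, 0.91],
    [0, 0, 0]
  ],
  "rotation": [
    [0, 0, 0.26],
    [0, 0, 0],
    [0, 0, 0],
    [0, 0, 0],
    [0, 0, 0]
  ],
  "grip": [85, 85, 85, 85, 85],
  "squeeze": 25
}}

```text
time: 30.92
eef_pos: [0.6077, 0.0135, 0.1301]
tcp_rot: [0.099, 0.972, 0.153, 0.146]
contact_force: [-0.1, -0.2, 0.6]
opening: 0.995
```

Emit:
{"op": "send_rows", "data": {
  "translation": [
    [0, 0, 0],
    [0, 0, 0],
    [0, 0, 0],
    [0, 0, 0],
    [0, 0, 0]
  ],
  "rotation": [
    [0, 0, 0],
    [0, 0, 0],
    [0, 0, 0],
    [0, 0, 0],
    [0, 0, 0]
  ],
  "grip": [40, 25, 10, 8, 8]
}}

```text
time: 31.55
eef_pos: [0.6103, 0.0125, 0.135]
tcp_rot: [0.098, 0.972, 0.152, 0.15]
contact_force: [-2.3, -1.7, 2.4]
opening: 0.159
```

```bash
python3 rel.py 2
```

```text
t 31.55 mid in bay 2 [ 1.4 -0.6  5.7] rot [166.6  -0.    0.2] F deck [-1.4 -0.8  3.4] q6 -1.96 open 0.159
```

Emit:
{"op": "send_rows", "data": {
  "translation": [
    [0, 0, 0],
    [0, 0, 0],
    [0, 0, 0],
    [0, 0, 0],
    [0, 0, 0]
  ],
  "rotation": [
    [0, 0, 0.96],
    [0, 0, 0.96],
    [0, 0, 0.96],
    [0, 0, 0.96],
    [0, 0, 0.96]
  ],
  "grip": [8, 8, 8, 8, 8]
}}

```text
time: 32.17
eef_pos: [0.6102, 0.0123, 0.1349]
tcp_rot: [0.3, 0.93, 0.18, 0.114]
contact_force: [-3.0, -3.0, 3.2]
opening: 0.162
```

```bash
python3 rel.py 2
```

```text
t 32.175 mid in bay 2 [ 1.3 -0.8  5.7] rot [1.424e+02 1.000e-01 2.000e-01] F deck [-1.7 -1.8  4.7] q6 -1.54 open 0.162
```

Light downward press (about 4 N); continuing the turn.

Emit:
{"op": "send_rows", "data": {
  "translation": [
    [0, 0, 0],
    [0, 0, 0],
    [0, 0, 0],
    [0, 0, 0],
    [0, 0, 0]
  ],
  "rotation": [
    [0, 0, 0.96],
    [0, 0, 0.96],
    [0, 0, 0.96],
    [0, 0, 0.96],
    [0, 0, 0.96]
  ],
  "grip": [8, 8, 8, 8, 8]
}}

```text
time: 32.8
eef_pos: [0.61, 0.0122, 0.1349]
tcp_rot: [0.486, 0.847, 0.2, 0.074]
contact_force: [-4.9, -3.8, 4.7]
opening: 0.157
```

Emit:
{"op": "send_rows", "data": {
  "translation": [
    [0, 0, 0],
    [0, 0, 0],
    [0, 0, 0],
    [0, 0, 0],
    [0, 0, 0]
  ],
  "rotation": [
    [0, 0, 0.96],
    [0, 0, 0.96],
    [0, 0, 0.96],
    [0, 0, 0.96],
    [0, 0, 0.96]
  ],
  "grip": [8, 8, 8, 8, 8]
}}

```text
time: 33.42
eef_pos: [0.6101, 0.0123, 0.135]
tcp_rot: [0.652, 0.728, 0.211, 0.031]
contact_force: [-4.0, -3.5, 4.1]
opening: 0.159
```

Emit:
{"op": "send_rows", "data": {
  "translation": [
    [0, 0, 0],
    [0, 0, 0],
    [0, 0, 0]
  ],
  "rotation": [
    [0, 0, 0.9],
    [0, 0, 0.2],
    [0, 0, 0]
  ],
  "grip": [8, 8, 8]
}}

```text
time: 33.8
eef_pos: [0.6102, 0.0122, 0.135]
tcp_rot: [0.685, 0.696, 0.212, 0.022]
contact_force: [-4.8, -2.6, 2.9]
opening: 0.158
```

```bash
python3 rel.py 2
```

```text
t 33.8 mid in bay 2 [ 1.3 -0.9  5.8] rot [89.1  0.2  0.1] F deck [-3.5 -1.4  4.9] q6 -0.61 open 0.158
```

Emit:
{"op": "send_rows", "data": {
  "translation": [
    [0, 0, 0],
    [0, 0, 0],
    [0, 0, 0],
    [0, 0, 0],
    [0, 0, -0.3]
  ],
  "rotation": [
    [0, 0, 0],
    [0, 0, 0],
    [0, 0, 0],
    [0, 0, 0],
    [0, 0, 0]
  ],
  "grip": [30, 60, 85, 85, 85]
}}

```text
time: 34.42
eef_pos: [0.6066, 0.0107, 0.1418]
tcp_rot: [0.685, 0.696, 0.212, 0.02]
contact_force: [1.0, -0.3, 1.3]
opening: 0.998
```

Emit:
{"op": "send_rows", "data": {
  "translation": [
    [0, 0, -0.95],
    [0, 0, -0.95],
    [0, 0, -0.95],
    [0, 0, 0],
    [0, 0, 0]
  ],
  "rotation": [
    [0, 0, 0],
    [0, 0, 0],
    [0, 0, 0],
    [0, 0, 0],
    [0, 0, 0]
  ],
  "grip": [85, 85, 85, 85, 85]
}}

```text
time: 35.05
eef_pos: [0.5795, -0.0122, 0.2194]
tcp_rot: [0.685, 0.696, 0.212, 0.021]
contact_force: [0.3, -0.2, -0.0]
opening: 0.994
```

```bash
python3 - <<'E'
from h import *
import pickle
w=snap('wrist','w8');pickle.dump(w,open('w8.pkl','wb')); 
cv2.imwrite('pics/w8b.png',cv2.resize(w[1]['image'],(784,588)))
E
python3 rel.py 2
```

```text
t 35.1 mid in bay 2 [ 0.1 -0.1 98.2] rot [89.   0.1  0.2] F deck [-0.6 -0.5 -0.4] q6 -0.58 open 0.994
```

View pics/w8b.png

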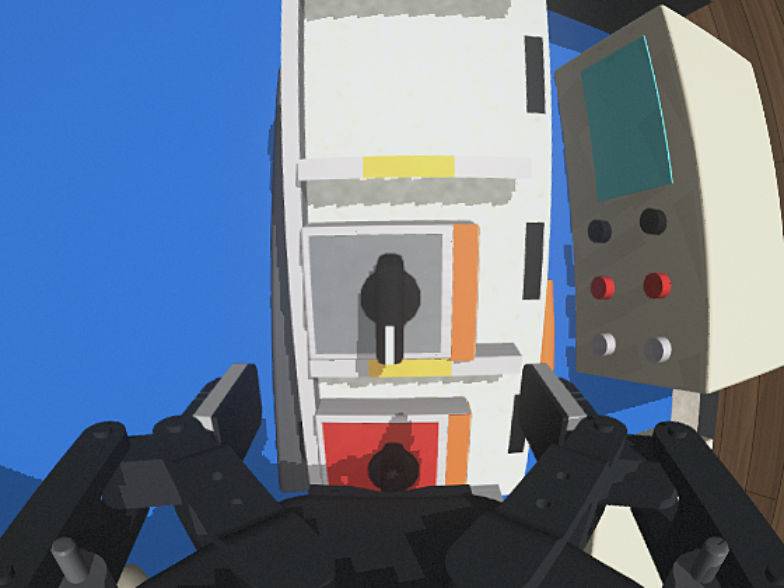

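The picture shows grey locked in bay 2 (wing across from (391,255) to (390,363)) and red still home below it. On to the dial.

```bash
python3 - <<'E'
from look import *
import pickle
w=pickle.load(open('w8.pkl','rb'))
report(w,2,[(309,357),(303,226),(479,224),(474,361)],[(391,255),(390,363)])
plan([([.53,-.06,.28],down(110)),([.526,-.326,.18],down(152.5)),([.526,-.326,.059],down(152.5))])
E
```

```text
corners [[-49.4, -38.8], [-47.9, 39.7], [50.2, 39.3], [50.1, -43.0]] mean [ 0.75 -0.7 ]
mod yaw -1.3335677678485742
wing [[1.0, 29.4], [-0.3, -25.4]] [0.35 2.  ] yaw -91.35895156396481 54.81541753922887
-> [ 0.53 -0.06  0.28] 5 rows
  T [[-0.18, -0.17, -0.56], [-0.19, -0.22, -0.54], [-0.2, -0.28, -0.51], [-0.2, -0.32, -0.48], [-0.2, -0.38, -0.45]] R [[0.86, -0.49, -0.75], [0.86, -0.49, -0.75], [0.86, -0.49, -0.75], [0.86, -0.49, -0.75], [0.86, -0.49, -0.75]]
-> [ 0.526 -0.326  0.18 ] 9 rows
  T [[-0.92, -0.35, 0.37], [-0.89, -0.42, 0.37], [-0.85, -0.5, 0.38], [-0.81, -0.57, 0.37], [-0.75, -0.62, 0.37]] R [[-0.0, 0.0, -0.95], [-0.0, 0.0, -0.95], [-0.0, 0.0, -0.95], [-0.0, 0.0, -0.95], [-0.0, 0.0, -0.95]]
  T [[-0.7, -0.7, 0.37], [-0.65, -0.74, 0.37], [-0.58, -0.8, 0.37], [-0.51, -0.84, 0.38]] R [[-0.0, 0.0, -0.95], [-0.0, 0.0, -0.95], [-0.0, 0.0, -0.95], [-0.0, 0.0, -0.95]]
-> [ 0.526 -0.326  0.059] 5 rows
  T [[0.0, 0.0, 0.81], [0.0, 0.0, 0.8], [0.0, 0.0, 0.81], [0.0, 0.0, 0.8], [0.0, 0.01, 0.81]] R [[-0.0, 0.0, 0.01], [-0.0, 0.0, 0.01], [-0.0, 0.0, 0.01], [-0.0, 0.0, 0.01], [-0.0, 0.0, 0.01]]
```

Emit:
{"op": "send_rows", "data": {
  "translation": [
    [-0.18, -0.17, -0.56],
    [-0.19, -0.22, -0.54],
    [-0.2, -0.28, -0.51],
    [-0.2, -0.32, -0.48],
    [-0.2, -0.38, -0.45]
  ],
  "rotation": [
    [0.86, -0.49, -0.75],
    [0.86, -0.49, -0.75],
    [0.86, -0.49, -0.75],
    [0.86, -0.49, -0.75],
    [0.86, -0.49, -0.75]
  ],
  "grip": [85, 85, 85, 85, 85]
}}

```text
time: 35.72
eef_pos: [0.5298, -0.0603, 0.28]
tcp_rot: [0.573, 0.82, -0.002, -0.0]
contact_force: [-0.6, 0.1, -0.2]
opening: 0.991
```

Emit:
{"op": "send_rows", "data": {
  "translation": [
    [-0.92, -0.35, 0.37],
    [-0.89, -0.42, 0.37],
    [-0.85, -0.5, 0.38],
    [-0.81, -0.57, 0.37],
    [-0.75, -0.62, 0.37]
  ],
  "rotation": [
    [0, 0, -0.95],
    [0, 0, -0.95],
    [0, 0, -0.95],
    [0, 0, -0.95],
    [0, 0, -0.95]
  ],
  "grip": [85, 85, 85, 85, 85]
}}

```text
time: 36.35
eef_pos: [0.5279, -0.2083, 0.2235]
tcp_rot: [0.392, 0.92, -0.0, -0.001]
contact_force: [0.2, 0.2, 0.7]
opening: 0.996
```

Emit:
{"op": "send_rows", "data": {
  "translation": [
    [-0.7, -0.7, 0.37],
    [-0.65, -0.74, 0.37],
    [-0.58, -0.8, 0.37],
    [-0.51, -0.84, 0.38],
    [0, 0, 0]
  ],
  "rotation": [
    [0, 0, -0.95],
    [0, 0, -0.95],
    [0, 0, -0.95],
    [0, 0, -0.95],
    [0, 0, 0]
  ],
  "grip": [85, 85, 60, 60, 60]
}}

```text
time: 36.98
eef_pos: [0.5256, -0.3269, 0.1781]
tcp_rot: [0.237, 0.971, 0.0, -0.001]
contact_force: [-0.0, -0.2, 0.1]
opening: 0.704
```

```bash
python3 - <<'E'
from h import *
import pickle
w=snap('wrist','w9');pickle.dump(w,open('w9.pkl','wb')); print(w[0]['eef_pos'],w[0]['qpos'][5])
cv2.imwrite('pics/w9b.png',cv2.resize(w[1]['image'],(784,588)))
E
```

```text
[ 0.52560637 -0.32691565  0.17809417] -1.811507935254404
```

View pics/w9b.png

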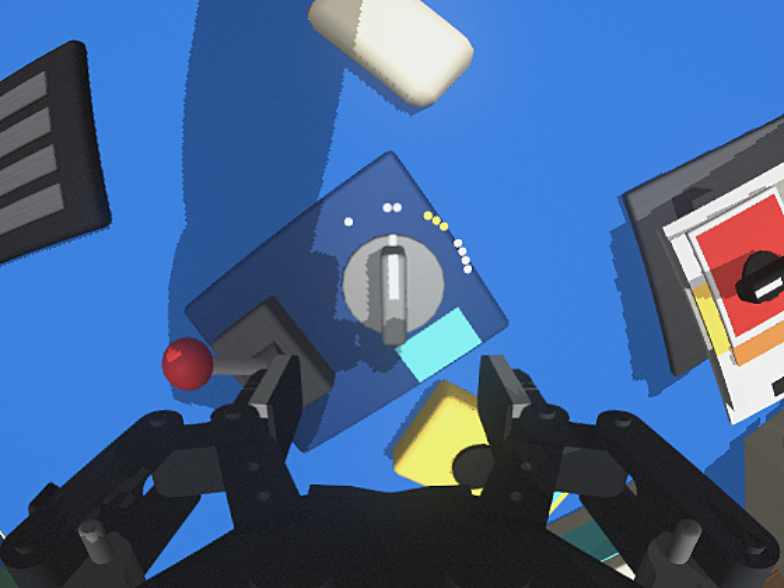

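The picture shows the dial bar vertical at u≈394, pointing at two dots (392,207); it is aligned with the tool and lies between the fingers. Checking its centre numerically.

```bash
python3 - <<'E'
from h import *
import pickle
w=pickle.load(open('w9.pkl','rb'))
a=onz(*w,394/1.4,246/1.4,.084);b=onz(*w,394/1.4,345/1.4,.084);print((a+b)/2,np.linalg.norm(a-b),np.degrees(np.arctan2(*(b-a)[[1,0]])),onz(*w,393/1.4,285/1.4,.049))
E
```

```text
[ 0.52421799 -0.32333426  0.084     ] 0.05539218173081942 -27.25060992604883 [ 0.52574602 -0.32442987  0.049     ]
```

Emit:
{"op": "send_rows", "data": {
  "translation": [
    [0, 0.05, 0.8],
    [0, 0, 0.8],
    [0, 0, 0.8],
    [0, 0, 0.8],
    [0, 0, 0.7]
  ],
  "rotation": [
    [0, 0, 0],
    [0, 0, 0],
    [0, 0, 0],
    [0, 0, 0],
    [0, 0, 0]
  ],
  "grip": [60, 60, 60, 60, 60],
  "squeeze": 40
}}

```text
time: 37.65
eef_pos: [0.5278, -0.3239, 0.0634]
tcp_rot: [0.236, 0.972, -0.0, 0.001]
contact_force: [0.4, 0.2, -0.5]
opening: 0.704
```

Emit:
{"op": "send_rows", "data": {
  "translation": [
    [0, 0, 0],
    [0, 0, 0],
    [0, 0, 0],
    [0, 0, 0],
    [0, 0, 0]
  ],
  "rotation": [
    [0, 0, 0],
    [0, 0, 0],
    [0, 0, 0],
    [0, 0, 0],
    [0, 0, 0]
  ],
  "grip": [30, 10, 8, 8, 8]
}}

```text
time: 38.28
eef_pos: [0.5284, -0.3259, 0.0659]
tcp_rot: [0.236, 0.972, -0.001, 0.002]
contact_force: [-0.0, 0.8, 4.5]
opening: 0.151
```

Emit:
{"op": "send_rows", "data": {
  "translation": [
    [0, 0, 0],
    [0, 0, 0],
    [0, 0, 0],
    [0, 0, 0],
    [0, 0, 0]
  ],
  "rotation": [
    [0, 0, 0.95],
    [0, 0, 0.95],
    [0, 0, 0.95],
    [0, 0, 0.95],
    [0, 0, 0.95]
  ],
  "grip": [8, 8, 8, 8, 8]
}}

```text
time: 38.9
eef_pos: [0.528, -0.3264, 0.0659]
tcp_rot: [0.432, 0.902, -0.001, 0.002]
contact_force: [-1.3, -0.3, 5.8]
opening: 0.147
```

Emit:
{"op": "send_rows", "data": {
  "translation": [
    [0, 0, 0],
    [0, 0, 0],
    [0, 0, 0],
    [0, 0, 0],
    [0, 0, 0]
  ],
  "rotation": [
    [0, 0, 0.95],
    [0, 0, 0.95],
    [0, 0, 0.3],
    [0, 0, 0],
    [0, 0, 0]
  ],
  "grip": [8, 8, 8, 8, 8]
}}

```text
time: 39.52
eef_pos: [0.5278, -0.3265, 0.0659]
tcp_rot: [0.515, 0.857, -0.001, 0.002]
contact_force: [-1.5, -1.5, 5.4]
opening: 0.152
```

Emit:
{"op": "send_rows", "data": {
  "translation": [
    [0, 0, 0],
    [0, 0, 0],
    [0, 0, 0],
    [0, 0, -0.5],
    [0, 0, -0.9]
  ],
  "rotation": [
    [0, 0, 0],
    [0, 0, 0],
    [0, 0, 0],
    [0, 0, 0],
    [0, 0, 0]
  ],
  "grip": [30, 60, 60, 60, 60]
}}

```text
time: 40.15
eef_pos: [0.5269, -0.3247, 0.1063]
tcp_rot: [0.516, 0.857, -0.0, -0.0]
contact_force: [0.3, 0.6, 0.0]
opening: 0.699
```

Emit:
{"op": "send_rows", "data": {
  "translation": [
    [0, 0, -0.9],
    [0, 0, -0.9],
    [0, 0, -0.9],
    [0, 0, -0.9],
    [0, 0, 0]
  ],
  "rotation": [
    [0, 0, 0],
    [0, 0, 0],
    [0, 0, 0],
    [0, 0, 0],
    [0, 0, 0]
  ],
  "grip": [60, 60, 60, 60, 60]
}}

```text
time: 40.78
eef_pos: [0.5288, -0.3262, 0.2186]
tcp_rot: [0.515, 0.857, -0.001, 0.005]
contact_force: [0.6, 0.2, 0.1]
opening: 0.709
```

```bash
python3 - <<'E'
from h import *
import pickle
w=snap('wrist','w10');pickle.dump(w,open('w10.pkl','wb')); print(w[0]['eef_pos'],w[0]['qpos'][5])
cv2.imwrite('pics/w10b.png',cv2.resize(w[1]['image'],(784,588)))
Q=down(187.6)
p0=([.435,-.434,.215],Q)
plan([p0,([.447,-.430,.112],Q),([.552,-.415,.112],Q),([.525,-.42,.112],Q),([.525,-.42,.25],Q)])
E
```

```text
[ 0.52875593 -0.32617636  0.21859694] -1.203102577447201
-> [ 0.435 -0.434  0.215] 15 rows
  T [[-0.12, -0.3, 0.0], [-0.09, -0.3, 0.01], [-0.07, -0.31, -0.0], [-0.04, -0.31, 0.0], [-0.01, -0.32, 0.0]] R [[-0.0, 0.0, -0.93], [-0.0, 0.0, -0.93], [-0.0, 0.0, -0.93], [-0.0, 0.0, -0.93], [-0.0, 0.0, -0.93]]
  T [[0.01, -0.32, 0.01], [0.03, -0.31, -0.0], [0.06, -0.32, 0.0], [0.09, -0.3, 0.0], [0.11, -0.3, 0.01]] R [[-0.0, 0.0, -0.93], [-0.0, 0.0, -0.93], [-0.0, 0.0, -0.93], [-0.0, 0.0, -0.93], [-0.0, 0.0, -0.93]]
  T [[0.13, -0.29, 0.0], [0.16, -0.27, 0.0], [0.18, -0.26, 0.01], [0.2, -0.25, -0.0], [0.22, -0.23, 0.0]] R [[-0.0, 0.0, -0.93], [-0.0, 0.0, -0.93], [-0.0, 0.0, -0.93], [-0.0, 0.0, -0.93], [-0.0, 0.0, -0.93]]
-> [ 0.447 -0.43   0.112] 4 rows
  T [[-0.1, 0.02, 0.86], [-0.1, 0.03, 0.86], [-0.11, 0.02, 0.86], [-0.1, 0.02, 0.86]] R [[-0.01, 0.01, 0.0], [-0.01, 0.01, 0.0], [-0.01, 0.01, 0.0], [-0.01, 0.01, 0.0]]
-> [ 0.552 -0.415  0.112] 4 rows
  T [[-0.88, 0.01, -0.0], [-0.89, 0.0, -0.0], [-0.88, 0.01, -0.0], [-0.88, 0.01, -0.01]] R [[-0.0, -0.0, 0.0], [-0.0, -0.0, 0.0], [-0.0, -0.0, 0.0], [-0.0, -0.0, 0.0]]
-> [ 0.525 -0.42   0.112] 1 rows
  T [[0.91, -0.05, 0.01]] R [[-0.01, -0.0, 0.02]]
-> [ 0.525 -0.42   0.25 ] 5 rows
  T [[0.0, -0.0, -0.92], [0.0, -0.0, -0.92], [0.0, -0.0, -0.92], [0.0, -0.0, -0.92], [0.0, -0.0, -0.92]] R [[-0.0, -0.0, -0.0], [-0.0, -0.0, -0.0], [-0.0, -0.0, -0.0], [-0.0, -0.0, -0.0], [-0.0, -0.0, -0.0]]
```

View pics/w10b.png

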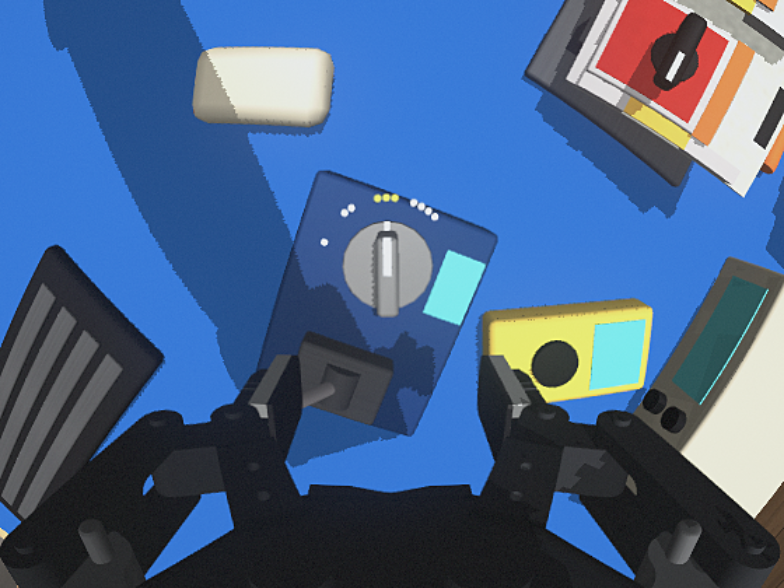

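The picture shows the dial pointer (387,226) at the yellow three dots (386,198). Now the lever.

```bash
python3 - <<'E'
from h import *
Q=down(97.6)
plan([([.435,-.434,.215],Q),([.435,-.431,.112],Q),([.545,-.416,.112],Q),([.515,-.42,.112],Q),([.515,-.42,.25],Q)])
E
```

```text
-> [ 0.435 -0.434  0.215] 5 rows
  T [[-0.35, -0.89, 0.01], [-0.41, -0.86, 0.01], [-0.47, -0.82, 0.01], [-0.53, -0.8, 0.01], [-0.58, -0.75, 0.0]] R [[0.01, 0.01, 0.81], [0.01, 0.01, 0.81], [0.01, 0.01, 0.81], [0.01, 0.01, 0.81], [0.01, 0.01, 0.81]]
-> [ 0.435 -0.431  0.112] 4 rows
  T [[0.03, 0.0, 0.86], [0.02, 0.01, 0.86], [0.03, 0.0, 0.86], [0.02, 0.01, 0.86]] R [[-0.0, 0.0, 0.0], [-0.0, 0.0, 0.0], [-0.0, 0.0, 0.0], [-0.0, 0.0, 0.0]]
-> [ 0.545 -0.416  0.112] 4 rows
  T [[0.0, 0.92, -0.0], [0.0, 0.93, -0.0], [0.01, 0.92, -0.01], [-0.0, 0.93, 0.0]] R [[-0.0, 0.0, 0.0], [-0.0, 0.0, 0.0], [-0.0, 0.0, 0.0], [-0.0, 0.0, 0.0]]
-> [ 0.515 -0.42   0.112] 2 rows
  T [[-0.0, -0.5, 0.0], [-0.0, -0.51, 0.0]] R [[-0.01, 0.01, 0.01], [-0.01, 0.01, 0.01]]
-> [ 0.515 -0.42   0.25 ] 5 rows
  T [[0.0, 0.0, -0.92], [0.0, 0.0, -0.92], [0.0, 0.0, -0.92], [0.0, 0.0, -0.92], [0.0, 0.0, -0.92]] R [[0.0, -0.0, -0.0], [0.0, -0.0, -0.0], [0.0, -0.0, -0.0], [0.0, -0.0, -0.0], [0.0, -0.0, -0.0]]
```

Emit:
{"op": "send_rows", "data": {
  "translation": [
    [-0.35, -0.89, 0],
    [-0.41, -0.86, 0],
    [-0.47, -0.82, 0],
    [-0.53, -0.8, 0],
    [-0.58, -0.75, 0]
  ],
  "rotation": [
    [0, 0, 0.81],
    [0, 0, 0.81],
    [0, 0, 0.81],
    [0, 0, 0.81],
    [0, 0, 0.81]
  ],
  "grip": [0, 0, 0, 0, 0]
}}

```text
time: 41.45
eef_pos: [0.4332, -0.4334, 0.2123]
tcp_rot: [0.659, 0.752, 0.0, -0.0]
contact_force: [0.4, 0.1, -0.7]
opening: -0.002
```

Emit:
{"op": "send_rows", "data": {
  "translation": [
    [0, 0, 0],
    [0.03, 0, 0.86],
    [0.02, 0, 0.86],
    [0.03, 0, 0.86],
    [0.02, 0, 0.86]
  ],
  "rotation": [
    [0, 0, 0],
    [0, 0, 0],
    [0, 0, 0],
    [0, 0, 0],
    [0, 0, 0]
  ],
  "grip": [0, 0, 0, 0, 0]
}}

```text
time: 42.08
eef_pos: [0.4344, -0.4292, 0.1093]
tcp_rot: [0.658, 0.753, 0.0, 0.0]
contact_force: [0.4, 0.3, 0.2]
opening: -0.0
```

Emit:
{"op": "send_rows", "data": {
  "translation": [
    [0, 0.4, 0],
    [0, 0.4, 0],
    [0, 0.4, 0],
    [0, 0.4, 0],
    [0, 0.4, 0]
  ],
  "rotation": [
    [0, 0, 0],
    [0, 0, 0],
    [0, 0, 0],
    [0, 0, 0],
    [0, 0, 0]
  ],
  "grip": [0, 0, 0, 0, 0]
}}

```text
time: 42.7
eef_pos: [0.4947, -0.423, 0.1121]
tcp_rot: [0.658, 0.753, -0.0, 0.002]
contact_force: [-1.5, -0.5, 0.4]
opening: -0.001
```

Emit:
{"op": "send_rows", "data": {
  "translation": [
    [0, 0.4, 0],
    [0, 0.4, 0],
    [0, 0.4, 0],
    [0, 0.4, 0],
    [0, 0.1, 0]
  ],
  "rotation": [
    [0, 0, 0],
    [0, 0, 0],
    [0, 0, 0],
    [0, 0, 0],
    [0, 0, 0]
  ],
  "grip": [0, 0, 0, 0, 0]
}}

```text
time: 43.32
eef_pos: [0.5447, -0.4154, 0.1107]
tcp_rot: [0.658, 0.753, -0.0, 0.001]
contact_force: [-0.9, -0.2, -1.2]
opening: -0.002
```

```bash
python3 - <<'E'
from h import *
s=ctrl.get_state();print(s['eef_pos'],s['contact_force'])
rs=[]
for n,(x0,y0,x1,y1) in [('scene',(190,80,270,150)),('top',(430,170,500,260))]:
    C=snap(n); im=C[1]['image'][y0:y1,x0:x1].astype(int); m=(im[...,2]>130)&(im[...,1]<70)&(im[...,0]<70)
    v,u=np.nonzero(m); print(n,len(u),u.mean()+x0,v.mean()+y0)
    if len(u): rs.append(ray(*C,u.mean()+x0,v.mean()+y0))
if len(rs)==2: print(tri(rs))
E
```

```text
[ 0.54472979 -0.41539918  0.11069819] [-0.92375568 -0.24908914 -1.16470941]
scene 21 218.66666666666666 110.47619047619048
top 13 471.7692307692308 206.6153846153846
[ 0.57024978 -0.4072741   0.13531615]
```

Emit:
{"op": "send_rows", "data": {
  "translation": [
    [0, 0.1, 0],
    [0, -0.5, 0],
    [0, -0.5, 0],
    [0, 0, -0.9],
    [0, 0, -0.9]
  ],
  "rotation": [
    [0, 0, 0],
    [0, 0, 0],
    [0, 0, 0],
    [0, 0, 0],
    [0, 0, 0]
  ],
  "grip": [0, 0, 0, 0, 0]
}}

```text
time: 44.05
eef_pos: [0.5159, -0.4196, 0.1657]
tcp_rot: [0.659, 0.752, -0.0, 0.001]
contact_force: [0.1, -0.7, -0.2]
opening: -0.002
```

Emit:
{"op": "send_rows", "data": {
  "translation": [
    [0, -0.9, -0.9],
    [0, -0.9, -0.9],
    [0, -0.9, -0.9],
    [0, 0, 0],
    [0, 0, 0]
  ],
  "rotation": [
    [0, 0, 0],
    [0, 0, 0],
    [0, 0, 0],
    [0, 0, 0],
    [0, 0, 0]
  ],
  "grip": [0, 0, 0, 0, 0]
}}

```text
time: 44.68
eef_pos: [0.4366, -0.4299, 0.2455]
tcp_rot: [0.658, 0.753, 0.0, 0.001]
contact_force: [-0.0, -0.4, -1.4]
opening: 0.003
```

```bash
python3 - <<'E'
from h import *
rs=[];ims={}
for n,(x0,y0,x1,y1) in [('scene',(190,80,270,150)),('top',(430,170,500,260))]:
    C=snap(n,'end_'+n); im=C[1]['image'][y0:y1,x0:x1].astype(int); m=(im[...,2]>130)&(im[...,1]<70)&(im[...,0]<70)
    v,u=np.nonzero(m); print(n,len(u),u.mean()+x0,v.mean()+y0); ims[n]=C[1]['image']; rs.append(ray(*C,u.mean()+x0,v.mean()+y0))
print(tri(rs),ctrl.get_state()['contact_force'])
a=cv2.resize(ims['top'][130:290,150:490],None,fx=2.3,fy=2.3,interpolation=cv2.INTER_CUBIC)
b=cv2.resize(ims['scene'][80:260,180:360],None,fx=1.15,fy=1.15)
cv2.imwrite('pics/end.png',np.vstack([a,np.pad(b,((0,0),(0,a.shape[1]-b.shape[1]),(0,0)))]))
E
```

```text
scene 27 217.74074074074073 110.4074074074074
top 57 474.17543859649123 205.43859649122805
[ 0.57246104 -0.41408238  0.13182236] [-0.00517203  0.03694346 -0.02144321]
```

View pics/end.png

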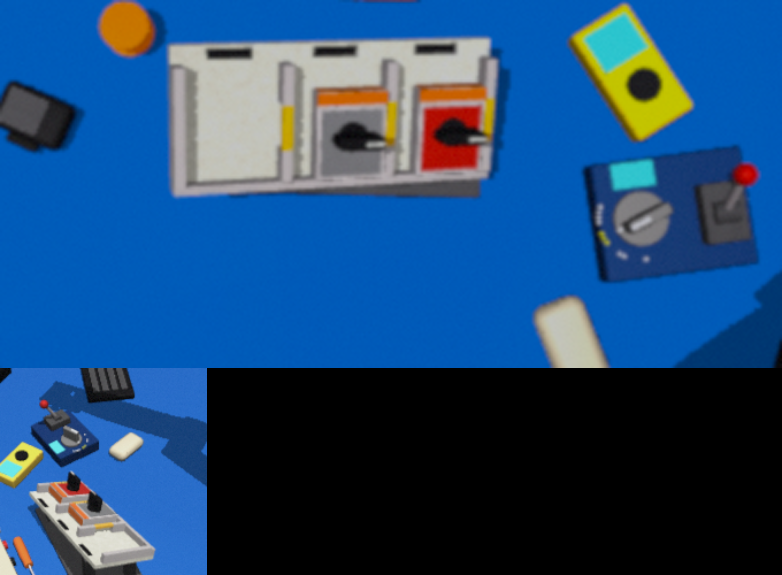

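The final view shows both modules home with their wings across, the dial at yellow, and the lever on (ball at (0.572,-0.414,0.132)). The arm is clear of everything.

```bash
python3 -c "
from h import *
print(ticket.sign_off())"
```

```text
the job is handed in; nothing more can be done
None
```

The job is done and handed in at about 45 s of robot time. The sign-off reports no verdict, so success rests on my own checks below.

I switched the supply lever off and loaded the two modules present: red in bay 1 and grey in bay 2. The green one is absent. I locked both knobs, turned the dial from two dots to the yellow three dots, and threw the lever back on.

**Modules:** after locking, both measured about 1 mm from home, square within about 1.5° by image measurement, stripe up-slope. Both wings lie across at about 90°. Height was not measured separately, but both rested on the deck.

**Dial:** the pointer is at the yellow mark.

**Lever:** the ball is at x = 0.572 m, back where it was when the lever started on.

**Arm:** clear of everything, with zero contact force.

**Other items:** none looked moved in the final pictures. The driver and can were only partly in view or out of view.

**Disagreements:**
- My first rack pose was 5 to 8 mm off. I corrected it from a wrist view before placing anything.
- The measured height at deck contact came out about 3 to 6 mm above my estimate. Contact force set the final height, so this did no harm.

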